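# Refill a water-filter housing with ceramic balls by scoop

### The arm

A 6-joint arm with a two-finger parallel gripper is mounted at the origin on the work surface. World frame = base frame: x ahead of the robot, y to its left, z up, the work surface at z = 0. Lengths are in m, angles in rad, forces in N, time in s.
With the tool pointing down it reaches from about 0.15 to 0.775 m from the base axis. Payload 6.1 kg.
Tool frame: the origin (TCP) lies on the centre line of the jaws, within the pads' length; the fingertips stand 14 mm ahead of it and the grasp point (between the pads) lies 5 mm behind it; z points along the fingers, y is the line along which they close (so a half turn about z gives the same grasp; the last joint's range is limited). The gripper opens to 85 mm and grips with 20 to 120 N. Pads are 22 mm wide; open, the fingers measure 114 mm over their backs; the gripper's body (76 mm by 85 mm) begins 54 mm behind the grasp point. The pads swing forward as they close: fully open they stand 13 mm farther back than shut.
Start: joints at [-1.148, 0.126, -0.04, 1.405, 0, 1.571], TCP at [0.215, -0.479, 0.22] pointing down, gripper open.
Joint ranges: [-2.72, 2.72], [-0.95, 1.95], [-1.27, 1.35], [-1.78, 2.02], [-1.46, 1.47], [-3.14, 3.14]. Speed limits (rad/s): [2.39, 2.39, 3.01, 3.14, 3.14, 3.14].

### API

Orientations are given as a unit quaternion [x, y, z, w].
In Python, from plant import r gives the robot as it stands.
- The arm moves only by the tool servo_tool, never from a script. Its argument "moves" is a list of rows, each an object of numbers: "dx", "dy", "dz": the shift along the tool's x, y, z in m; "spin": the turn about the tool's z in rad. A call has 1 to 20 rows; each row is the pose to reach, as a shift and turn from the pose commanded when the call began, along the tool's axes at that moment; what a row does not reach only later rows make up. A row lasts 1/8 s, in which the tool goes at most 62.5 mm and 10.7 degrees, less where a joint would pass 70% of its speed; a pose out of reach is approached as far as the arm can. A call with a gripper value outside its range is refused whole. "gripper" is the finger opening in m, from 0 to 0.0854, set as the call begins (left out, the last holds). The fingers move at their own pace and stop on an object; "grip_force" is the grip in N (left out, the last holds). Time passes only in rows, so rows that repeat a pose let the fingers close. It gives the time, the measured TCP pose, the force, the opening and the grip force at its end, in the units of the state.
- r.sense(): the state, without advancing time (a new reading comes with each control period).
- r.snapshot(name): name is "scene" or "side" or "wrist"; returns the picture (420x560x3 uint8, red, green, blue); there is no depth.
- r.camera_params(name): a dict with "fovy" (degrees; the focal length in pixels is half the picture's height over the tangent of half this angle, whatever the lens; pixels are square), "cx", "cy" (the principal point, pixels), "view" (4x4, takes a point from world to camera coordinates); the wrist camera has in their place "tool_from_camera" (4x4, takes a point from camera to tool coordinates, whose origin is the TCP and whose axes are the flange's). Camera axes: x right, y down, z forward; pixel columns grow to the right and rows downward; lengths in m; the calibration is good to about 2 mm. The wrist camera is an equidistant fisheye: a pixel r from the principal point sees the ray r / f radians off the axis. A picture is of the moment at which its call begins: read the wrist's pose just before it. camera_params takes no time and is no camera call.
- r.hand_in(): hands the job in; it is judged then, once.
Trained networks look in the newest picture that a camera, given by its name, has taken for a name from the list of things; names that differ only in an ending like _2 or _b are one class to them, and where a whole thing is asked for, a point or a joint stands for the part that bears it (a point fixed in the world has none). Each returns a list of dicts, best first, with "conf" (0 to 1); they miss things now and then, are a little off and sometimes report something else, mostly with a low value. They report only what shows in the picture. A call takes as long as a camera call. They do not tell look-alikes from the thing itself.
- r.search_frame(camera, target): "box" ([left, top, right, bottom] in pixels, round what is visible of it).
- r.outline_of(camera, target): "pixels" (420x560 bool, what is visible of it) and "box" ([left, top, right, bottom] in pixels, round what is visible of it).
- r.spot_point(camera, target): "centre" ([column, row] in pixels: a listed point, or the origin of a listed thing).
The state is a dict: "time_s": time; "joint_positions": joint angles; "qd": joint speeds; "joint_torque": joint torques, N m; "tcp_pos": TCP position; "tcp_rot": TCP orientation; "ft_force": force on the tool from outside, world axes, zero at the start; "moment": the same for the moment, N m; "opening": opening from 0.0 (shut) to 1.0 (fully open); "grip_force": force on a finger pad.
Only numpy, scipy, OpenCV 4.12 (cv2) and the standard library are available. Lean on these libraries where they do the work, as an engineer would, in place of code of your own. Each camera call takes 0.05 s, during which the arm holds its last target. There are 200 camera calls.

### The job

Get the water filter ready: first turn the white filter housing, standing on its dock, so that its blue stripe faces the orange reader block, and let go of it. Then use the red scoop to bring at least three of the four ceramic balls from the middle lane of the steel tray into the housing, never touching the balls with the fingers; a ball that is left over stays in the tray. Finally set the scoop back upright in the middle of its cork mat and let go, with the housing still standing on its dock facing the reader and the other things on the counter undisturbed.

Things in the scene. Friction and masses are not known exactly. Their poses are not given: they have to be found in the camera images.
- tray: steel cutlery tray, 290 (x) x 170 (y) x 45 mm tall, fixed; floor and outer walls 3 mm; three lanes along its x. The side lanes hold a black scraper and a spoon, all below 50 mm: bystanders. Origin: centre of its underside; z up
- tray_lane (a point): centre of the middle lane's flat floor, 3 mm above the tray's underside. This lane is 284 mm long (tray x -142 to +142), 46 mm wide (tray y -23 to +23), its walls 42 mm high. At the start it holds the four balls, all in its -x half; its +x half is empty
- dock: fixed reader dock: black round foot plate, 96 mm across and 6 mm thick, on which the housing stands; an orange reader block 30 x 52 mm, 72 mm tall, stands 62 to 92 mm from the plate's centre along the dock's +x. Origin: centre of the plate's underside
- reader_eye (a point): the reader's eye, the middle of the face of the orange block that looks at the housing, 62 mm from the plate's centre along the dock's +x, 48 mm up
- housing: loose white open-topped filter housing, an upright cylinder 69 mm across and 125 mm tall, wall 3 mm (mouth 63 mm), floor 6 mm, about 0.3 kg, empty. A blue stripe 18 mm wide runs down its own +x side and over the rim. At the start it stands at the plate's centre, its stripe turned 45 degrees or more away from the reader. Origin: centre of its underside; z up
- housing_mark (a point): point on the blue stripe, on the outside 34.5 mm from the axis, 100 mm up
- housing_rim (a point): centre of the housing's mouth, 125 mm above its underside
- mat: fixed cork mat 150 x 100 x 4 mm on which the scoop stands at the start and must stand at the end; origin at the centre of its underside
- scoop: loose red scoop, 130 mm long (x -70 post, -64 back wall, to +60 lip), 36 wide, 108 tall, 0.12 kg; nose to its +x, flat underside, floor 2 mm thick, open in front. Inside 31 mm wide; back wall 40 mm tall, side walls 30 mm (x<12), 18 (12..32) and 8 (32..55). Holds up to four balls in a row. Origin: on the underside, 60 mm behind the lip; z up
- scoop_grip (a point): where to grip the scoop from above, closing along its y: on the black grip bar over the bowl, 14 mm behind the origin, 96 mm above the underside. Bar: scoop x -70 to +14 mm, 18 mm thick (y), z 84 to 108 mm, joined to the back wall by a post
- scoop_lip (a point): middle of the front lip, 60 mm ahead of the origin, level with the underside. The last 10 mm of floor rise from the lip to a crest about 3 mm high, so balls stay in a level scoop and roll out when it is pitched nose-down 30 to 50 degrees
- ball1_center (a point): centre of terracotta-coloured glazed ceramic ball 1, 28 mm across, 26 g, smooth and slippery (friction about 0.25), rolls freely
- ball2_center (a point): centre of terracotta-coloured glazed ceramic ball 2, 28 mm across, 26 g, smooth and slippery (friction about 0.25), rolls freely
- ball3_center (a point): centre of terracotta-coloured glazed ceramic ball 3, 28 mm across, 26 g, smooth and slippery (friction about 0.25), rolls freely
- ball4_center (a point): centre of terracotta-coloured glazed ceramic ball 4, 28 mm across, 26 g, smooth and slippery (friction about 0.25), rolls freely
- tumbler: clear glass tumbler, 72 mm across, 100 mm tall, upright; origin at the centre of its underside. Bystander: leave alone
- cap: the housing's blue twist cap lying on the counter, 74 mm across, 41 mm tall; origin at the centre of its underside. Bystander: leave alone
- mug: blue ceramic mug, 80 mm across, 90 mm tall, its handle at its own +y; origin at the centre of its underside. Bystander: leave alone
- scraper: black silicone scraper lying along the tray's +y side lane, 197 mm long, 46 mm wide, 12 mm thick. Bystander: leave alone
- spoon: steel spoon lying along the tray's -y side lane, 170 mm long, handle to its -x. Bystander: leave alone
- ball1: ceramic ball 1 itself, 28 mm across (see point ball1_center)
- ball2: ceramic ball 2 itself, 28 mm across (see point ball2_center)
- ball3: ceramic ball 3 itself, 28 mm across (see point ball3_center)
- ball4: ceramic ball 4 itself, 28 mm across (see point ball4_center)
Mind the look-alikes: they are no part of the job. There is more than one size of the mat; the one meant has the size given above.

How it is judged:
On the way, in this order (a step that is already met when the one before it is completed fails the run):
1. the housing stands on its dock with the blue stripe facing the reader, let go (x of reader_eye in the frame of housing above 0.02 m and y of reader_eye in the frame of housing between -0.018 and 0.018 m and angle between housing's own z axis and vertical below 0.1 rad and horizontal distance between housing and dock below 0.02 m and height (world z) of housing below 0.012 m and contact force between the fingers and housing below 0.3 N), for 0.2 s.
2. the scoop, held clear above the tray, carries at least one ball (height (world z) of scoop above 0.07 m and ((x of ball1_center in the frame of scoop between -0.064 and 0.062 m and y of ball1_center in the frame of scoop between -0.018 and 0.018 m and z of ball1_center in the frame of scoop between 0.005 and 0.05 m) or (x of ball2_center in the frame of scoop between -0.064 and 0.062 m and y of ball2_center in the frame of scoop between -0.018 and 0.018 m and z of ball2_center in the frame of scoop between 0.005 and 0.05 m) or (x of ball3_center in the frame of scoop between -0.064 and 0.062 m and y of ball3_center in the frame of scoop between -0.018 and 0.018 m and z of ball3_center in the frame of scoop between 0.005 and 0.05 m) or (x of ball4_center in the frame of scoop between -0.064 and 0.062 m and y of ball4_center in the frame of scoop between -0.018 and 0.018 m and z of ball4_center in the frame of scoop between 0.005 and 0.05 m))), for 0.2 s.
3. at least three balls are in the housing ((((horizontal distance between ball2_center and housing below 0.03 m and z of ball2_center in the frame of housing between 0 and 0.11 m) and (horizontal distance between ball3_center and housing below 0.03 m and z of ball3_center in the frame of housing between 0 and 0.11 m) and (horizontal distance between ball4_center and housing below 0.03 m and z of ball4_center in the frame of housing between 0 and 0.11 m)) or ((horizontal distance between ball1_center and housing below 0.03 m and z of ball1_center in the frame of housing between 0 and 0.11 m) and (horizontal distance between ball3_center and housing below 0.03 m and z of ball3_center in the frame of housing between 0 and 0.11 m) and (horizontal distance between ball4_center and housing below 0.03 m and z of ball4_center in the frame of housing between 0 and 0.11 m)) or ((horizontal distance between ball1_center and housing below 0.03 m and z of ball1_center in the frame of housing between 0 and 0.11 m) and (horizontal distance between ball2_center and housing below 0.03 m and z of ball2_center in the frame of housing between 0 and 0.11 m) and (horizontal distance between ball4_center and housing below 0.03 m and z of ball4_center in the frame of housing between 0 and 0.11 m)) or ((horizontal distance between ball1_center and housing below 0.03 m and z of ball1_center in the frame of housing between 0 and 0.11 m) and (horizontal distance between ball2_center and housing below 0.03 m and z of ball2_center in the frame of housing between 0 and 0.11 m) and (horizontal distance between ball3_center and housing below 0.03 m and z of ball3_center in the frame of housing between 0 and 0.11 m)))), for 0.2 s.
At the end, for the whole second after the job is handed in: Housing upright within 20 mm of the dock plate's centre, stripe towards the reader within about 17 degrees; three or four balls in it, any other ball in the tray; scoop upright, at rest and released, its origin within 45 mm of the mat's middle (x of reader_eye in the frame of housing above 0.02 m and y of reader_eye in the frame of housing between -0.018 and 0.018 m and angle between each of housing, scoop's own z axis and vertical below 0.1 rad and horizontal distance between housing and dock below 0.02 m and height (world z) of each of housing, scoop below 0.012 m and (((horizontal distance between ball2_center and housing below 0.03 m and z of ball2_center in the frame of housing between 0 and 0.11 m) and (horizontal distance between ball3_center and housing below 0.03 m and z of ball3_center in the frame of housing between 0 and 0.11 m) and (horizontal distance between ball4_center and housing below 0.03 m and z of ball4_center in the frame of housing between 0 and 0.11 m)) or ((horizontal distance between ball1_center and housing below 0.03 m and z of ball1_center in the frame of housing between 0 and 0.11 m) and (horizontal distance between ball3_center and housing below 0.03 m and z of ball3_center in the frame of housing between 0 and 0.11 m) and (horizontal distance between ball4_center and housing below 0.03 m and z of ball4_center in the frame of housing between 0 and 0.11 m)) or ((horizontal distance between ball1_center and housing below 0.03 m and z of ball1_center in the frame of housing between 0 and 0.11 m) and (horizontal distance between ball2_center and housing below 0.03 m and z of ball2_center in the frame of housing between 0 and 0.11 m) and (horizontal distance between ball4_center and housing below 0.03 m and z of ball4_center in the frame of housing between 0 and 0.11 m)) or ((horizontal distance between ball1_center and housing below 0.03 m and z of ball1_center in the frame of housing between 0 and 0.11 m) and (horizontal distance between ball2_center and housing below 0.03 m and z of ball2_center in the frame of housing between 0 and 0.11 m) and (horizontal distance between ball3_center and housing below 0.03 m and z of ball3_center in the frame of housing between 0 and 0.11 m))) and ((horizontal distance between ball1_center and housing below 0.03 m and z of ball1_center in the frame of housing between 0 and 0.11 m) or (x of ball1_center in the frame of tray between -0.145 and 0.145 m and y of ball1_center in the frame of tray between -0.085 and 0.085 m and height (world z) of ball1_center below 0.045 m)) and ((horizontal distance between ball2_center and housing below 0.03 m and z of ball2_center in the frame of housing between 0 and 0.11 m) or (x of ball2_center in the frame of tray between -0.145 and 0.145 m and y of ball2_center in the frame of tray between -0.085 and 0.085 m and height (world z) of ball2_center below 0.045 m)) and ((horizontal distance between ball3_center and housing below 0.03 m and z of ball3_center in the frame of housing between 0 and 0.11 m) or (x of ball3_center in the frame of tray between -0.145 and 0.145 m and y of ball3_center in the frame of tray between -0.085 and 0.085 m and height (world z) of ball3_center below 0.045 m)) and ((horizontal distance between ball4_center and housing below 0.03 m and z of ball4_center in the frame of housing between 0 and 0.11 m) or (x of ball4_center in the frame of tray between -0.145 and 0.145 m and y of ball4_center in the frame of tray between -0.085 and 0.085 m and height (world z) of ball4_center below 0.045 m)) and horizontal distance between scoop and mat below 0.045 m and linear speed of each of scoop, housing below 0.02 m/s and contact force between the fingers and scoop below 0.3 N); the robot touches nothing.
It fails at once if a finger touches a ball (contact force between the fingers and ball1 above 0.3 N or contact force between the fingers and ball2 above 0.3 N or contact force between the fingers and ball3 above 0.3 N or contact force between the fingers and ball4 above 0.3 N).
It fails at once if a bystander is pushed more than 30 mm (distance of any of tumbler, cap, mug, scraper, spoon from where it was at the start of the episode above 0.03 m).
It fails at once if the housing is tipped (angle between housing's own z axis and vertical above 0.5 rad).
It also fails if it takes over 72 s, if anything falls off the work surface, if the arm or the gripper's body presses on something with over 40 N, if the wrist force passes 120 N, or if a joint passes its speed limit or range.

## Working session

There is one attempt and no reset: what is moved stays moved. The work goes in short steps, Python scripts to look and compute and a tool call to move; the robot and the scene stay as the last step left them, time stands still between calls to the robot, and variables do not carry over. Pictures are saved under pics/ and viewed, at most 10 in all, crops included, and the job is handed in when it is done.

Besides the shell and the picture viewer there is one more tool, called after "Call:" as name(argument=value, ...), one argument or row to a line, values as JSON. servo_tool: Moves the arm, as the interface text tells. Its arguments: {"type":"object","properties":{"moves":{"type":"array","items":{"type":"object","properties":{"dx":{"type":"number"},"dy":{"type":"number"},"dz":{"type":"number"},"spin":{"type":"number"}}}},"gripper":{"type":"number"},"grip_force":{"type":"number"}},"required":["moves"]}

```bash
mkdir -p pics; ls; cat > h.py <<'E'
import numpy as np,cv2
from scipy.spatial.transform import Rotation as R
from plant import r
def ray(cam,px):
    p=r.camera_params(cam); f=210/np.tan(np.radians(p['fovy'])/2)
    u=(np.array(px,float)-[p['cx'],p['cy']])/f
    if cam=='wrist':
        s=r.sense(); th=np.hypot(*u); d=np.array([*(u/max(th,1e-9)*np.sin(th)),np.cos(th)])
        T=np.eye(4);T[:3,:3]=R.from_quat(s['tcp_rot']).as_matrix();T[:3,3]=s['tcp_pos']
        M=T@np.array(p['tool_from_camera'])
    else:
        d=np.array([*u,1.]); M=np.linalg.inv(np.array(p['view']))
    return M[:3,3],M[:3,:3]@d
def at(cam,px,z):
    o,d=ray(cam,px); return o+d*(z-o[2])/d[2]
def snap(c,n):
    i=r.snapshot(c); cv2.imwrite(f'pics/{n}.png',i[:,:,::-1]); return i
def spot(c,t,z,k=3):
    for q in r.spot_point(c,t)[:k]: print(c,t,round(q['conf'],2),np.round(q['centre'],0),np.round(at(c,q['centre'],z),3))
E
python3 - <<'E'
from h import *
Z=dict(tray=0,tray_lane=.003,dock=0,reader_eye=.048,housing=0,housing_mark=.1,housing_rim=.125,mat=0,scoop=.004,scoop_grip=.1,scoop_lip=.004,ball1_center=.017,tumbler=0,mug=0)
a=[]
for c in ['scene','side']:
    a.append(snap(c,c)[:,:,::-1])
    print(c,np.round(np.linalg.inv(r.camera_params(c)['view'])[:3,[2,3]].T,2))
    for t,z in Z.items(): spot(c,t,z,6 if t[:4]=='ball' else 2)
s=r.sense(); print(s)
E
```

```text
pics
scene [[-0.66 -0.13 -0.74]
 [ 1.16  0.15  0.91]]
scene tray 0.68 [264. 272.] [ 0.584 -0.017  0.   ]
scene tray 0.44 [412. 230.] [0.357 0.394 0.   ]
scene tray_lane 0.81 [262. 273.] [ 0.59  -0.021  0.003]
scene tray_lane 0.45 [265. 246.] [ 0.497 -0.034  0.003]
scene dock 0.91 [397. 259.] [0.473 0.349 0.   ]
scene reader_eye 0.72 [421. 260.] [0.501 0.403 0.048]
scene housing 0.86 [397. 260.] [0.477 0.348 0.   ]
scene housing 0.48 [245. 280.] [ 0.618 -0.063  0.   ]
scene housing_mark 0.95 [393. 228.] [0.446 0.317 0.1  ]
scene housing_rim 0.86 [408. 231.] [0.473 0.352 0.125]
scene mat 0.83 [172. 213.] [ 0.42  -0.355 -0.   ]
scene mat 0.83 [200. 164.] [ 0.179 -0.343  0.   ]
scene scoop 0.96 [171. 214.] [ 0.428 -0.354  0.004]
scene scoop_grip 0.85 [163. 199.] [ 0.454 -0.345  0.1  ]
scene scoop_lip 0.95 [166. 201.] [ 0.378 -0.392  0.004]
scene ball1_center 0.47 [265. 260.] [ 0.556 -0.021  0.017]
scene tumbler 0.68 [369. 324.] [0.69  0.277 0.   ]
scene mug 0.67 [158. 303.] [ 0.728 -0.274  0.   ]
side [[ 0.36 -0.61 -0.7 ]
 [ 0.09  0.61  0.79]]
side tray 0.95 [241. 211.] [ 0.581 -0.012  0
[... 1111 characters left out ...]
]
{'time_s': 1.5, 'joint_positions': array([-1.14797242e+00,  1.25811833e-01, -3.95642440e-02,  1.40542637e+00,
       -2.89030901e-05,  1.57079088e+00]), 'qd': array([ 0.00165029, -0.0013594 , -0.00065817,  0.00213147, -0.00053687,
       -0.00120135]), 'joint_torque': array([ 1.66271333e-03, -4.35701931e+01,  3.53087282e+01,  1.35514791e-03,
        1.40354682e-04, -9.75318130e-06]), 'tcp_pos': array([ 0.21541448, -0.47875887,  0.2198047 ]), 'tcp_rot': array([ 9.77735033e-01,  2.09843289e-01, -1.47717497e-05,  4.13222486e-08]), 'ft_force': array([0.4214506 , 0.53905606, 0.41599047]), 'moment': array([-0.04931368, -0.02398684,  0.00587813]), 'grip_force': 0.0, 'opening': 0.9996524609279425}
```

View pics/scene.png

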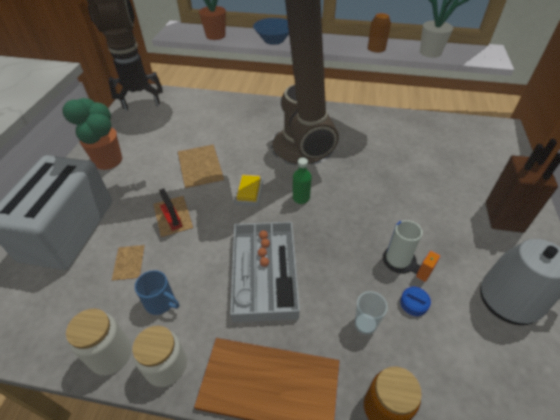

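View pics/side.png

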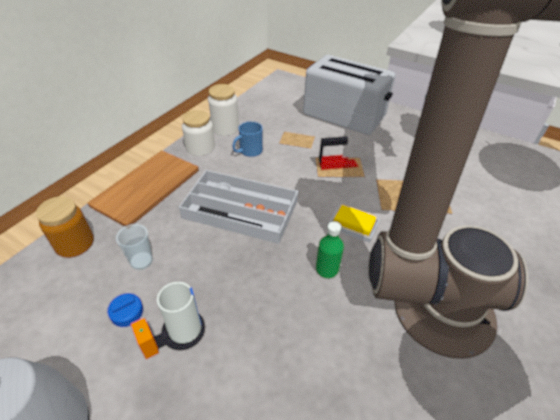

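Call:
servo_tool(
  moves=[
    {"dx": 0.26,"dy": -0.04,"dz": -0.11},
    {"dx": 0.26,"dy": -0.04,"dz": -0.11},
    {"dx": 0.26,"dy": -0.04,"dz": -0.11},
    {"dx": 0.26,"dy": -0.04,"dz": -0.11},
    {"dx": 0.26,"dy": -0.04,"dz": -0.11},
    {"dx": 0.26,"dy": -0.04,"dz": -0.11},
    {"dx": 0.26,"dy": -0.04,"dz": -0.11},
    {"dx": 0.26,"dy": -0.04,"dz": -0.11},
  ],
)

```text
schema error: expected keys dx, dy, dz, spin
```

```bash
cat >> h.py <<'E'
def go(p,yaw=None,n=None):
    "print tool-axis shift to world p; yaw = world angle (deg, mod 180) of the closing line (tool y)"
    s=r.sense(); M=R.from_quat(s['tcp_rot']).as_matrix(); d=M.T@(np.array(p)-s['tcp_pos'])
    ty=np.degrees(np.arctan2(M[1,1],M[0,1])); print('shift',np.round(d,4),'ty',round(ty,1),'j6',np.round(np.degrees(s['joint_positions'][5]),1),end=' ')
    if yaw is not None: print('spin',np.round(np.radians((ty-yaw+90)%180-90),3),end='')
    print(' rows',np.linalg.norm(d)/.0625)
E
python3 - <<'E'
from h import *
snap('wrist','w1'); s=r.sense(); print(s['time_s'],s['tcp_pos'])
for t,z in dict(mat=.004,scoop=.004,scoop_grip=.1,scoop_lip=.004,ball1_center=.017,tray=0,tray_lane=.003).items(): spot('wrist',t,z,6 if t[:4]=='ball' else 2)
E
```

```text
1.55 [ 0.21540483 -0.47876242  0.21979008]
wrist mat 0.76 [167. 154.] [ 0.19  -0.344  0.004]
wrist scoop_lip 0.88 [271.  12.] [ 0.389 -0.39   0.004]
```

View pics/w1.png

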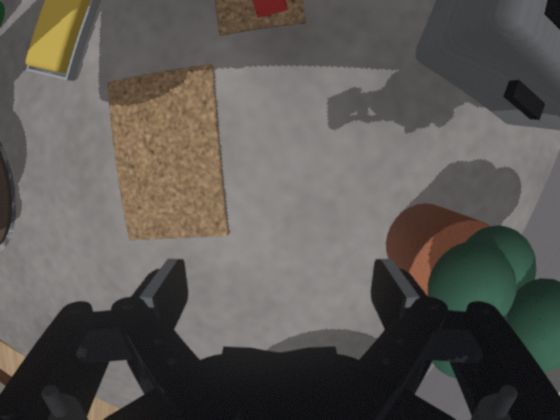

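Call:
servo_tool(
  moves=[
    {"dx": 0.2,"dy": -0.05,"dz": -0.09,"spin": 0},
    {"dx": 0.2,"dy": -0.05,"dz": -0.09,"spin": 0},
    {"dx": 0.2,"dy": -0.05,"dz": -0.09,"spin": 0},
    {"dx": 0.2,"dy": -0.05,"dz": -0.09,"spin": 0},
    {"dx": 0.2,"dy": -0.05,"dz": -0.09,"spin": 0},
    {"dx": 0.2,"dy": -0.05,"dz": -0.09,"spin": 0},
  ],
)

```text
time_s: 2.65
tcp_pos: [0.3769, -0.3513, 0.3093]
tcp_rot: [0.978, 0.21, -0.0, -0.0]
ft_force: [0.4, -0.3, 0.1]
opening: 1.001
grip_force: 0.0
```

```bash
python3 - <<'E'
from h import *
snap('wrist','w2'); s=r.sense(); print(s['time_s'],s['tcp_pos'])
for t,z in dict(mat=.004,scoop=.004,scoop_grip=.1,scoop_lip=.004,ball1_center=.017,tray=0,tray_lane=.003).items(): spot('wrist',t,z,6 if t[:4]=='ball' else 2)
go([.38,.25,.3])
E
```

```text
2.7 [ 0.37652844 -0.35144586  0.30913   ]
wrist mat 0.84 [383.  33.] [ 0.622 -0.405  0.004]
wrist mat 0.74 [228. 274.] [ 0.187 -0.345  0.004]
wrist scoop 0.95 [300. 129.] [ 0.438 -0.354  0.004]
wrist scoop 0.18 [121.  19.] [ 0.496 -0.033  0.004]
wrist scoop_grip 0.97 [300. 123.] [ 0.444 -0.345  0.1  ]
wrist scoop_lip 0.86 [310. 172.] [ 0.387 -0.393  0.004]
wrist ball1_center 0.37 [122.  39.] [ 0.466 -0.057  0.017]
shift [ 0.2491 -0.5474  0.0098] ty -65.8 j6 112.8  rows 9.624061497842895
```

View pics/w2.png

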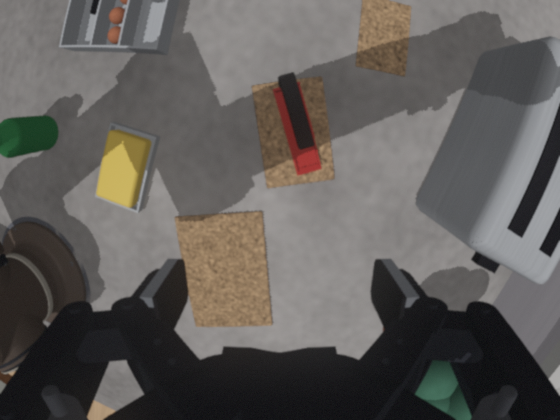

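Call:
servo_tool(
  moves=[
    {"dx": 0.25,"dy": -0.55,"dz": 0.01,"spin": -1.15},
    {"dx": 0.25,"dy": -0.55,"dz": 0.01,"spin": -1.15},
    {"dx": 0.25,"dy": -0.55,"dz": 0.01,"spin": -1.15},
    {"dx": 0.25,"dy": -0.55,"dz": 0.01,"spin": -1.15},
    {"dx": 0.25,"dy": -0.55,"dz": 0.01,"spin": -1.15},
    {"dx": 0.25,"dy": -0.55,"dz": 0.01,"spin": -1.15},
    {"dx": 0.25,"dy": -0.55,"dz": 0.01,"spin": -1.15},
    {"dx": 0.25,"dy": -0.55,"dz": 0.01,"spin": -1.15},
    {"dx": 0.25,"dy": -0.55,"dz": 0.01,"spin": -1.15},
    {"dx": 0.25,"dy": -0.55,"dz": 0.01,"spin": -1.15},
    {"dx": 0.25,"dy": -0.55,"dz": 0.01,"spin": -1.15},
    {"dx": 0.25,"dy": -0.55,"dz": 0.01,"spin": -1.15},
  ],
)

```text
time_s: 4.55
tcp_pos: [0.3795, 0.2526, 0.2998]
tcp_rot: [0.706, 0.708, -0.0, 0.0]
ft_force: [1.0, -0.4, -0.0]
opening: 0.999
grip_force: 0.0
```

```bash
python3 - <<'E'
from h import *
snap('wrist','w3'); s=r.sense(); print(s['time_s'],s['tcp_pos'])
for t,z in dict(dock=0,housing=0,housing_rim=.125,housing_mark=.1,reader_eye=.048,ball1_center=.017,tray_lane=.003).items(): spot('wrist',t,z,6 if t[:4]=='ball' else 2)
go([.475,.35,.18],0)
E
```

```text
4.6 [0.37959277 0.25221838 0.2999482 ]
wrist dock 0.69 [396. 322.] [ 0.59  -0.017  0.   ]
wrist housing 0.87 [350.  97.] [0.478 0.355 0.   ]
wrist housing_rim 0.74 [370.  92.] [0.473 0.353 0.125]
wrist housing_mark 0.71 [347. 119.] [0.454 0.323 0.1  ]
wrist reader_eye 0.95 [376.  54.] [0.503 0.411 0.048]
wrist tray_lane 0.17 [346. 335.] [ 0.498 -0.035  0.003]
shift [0.0974 0.0953 0.1201] ty 0.1 j6 123.6 spin 0.001 rows 2.9057870014920795
```

View pics/w3.png

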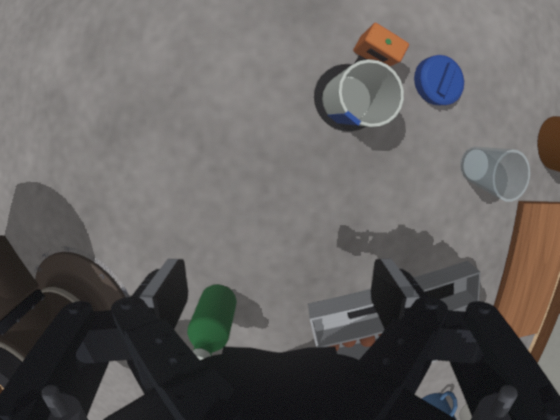

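Call:
servo_tool(
  moves=[
    {"dx": 0.1,"dy": 0.095,"dz": 0.08,"spin": 0},
    {"dx": 0.1,"dy": 0.095,"dz": 0.08,"spin": 0},
    {"dx": 0.1,"dy": 0.095,"dz": 0.08,"spin": 0},
    {"dx": 0.1,"dy": 0.095,"dz": 0.08,"spin": 0},
    {"dx": 0.1,"dy": 0.095,"dz": 0.12,"spin": 0},
    {"dx": 0.1,"dy": 0.095,"dz": 0.16,"spin": 0},
    {"dx": 0.1,"dy": 0.095,"dz": 0.193,"spin": 0},
    {"dx": 0.1,"dy": 0.095,"dz": 0.193,"spin": 0},
    {"dx": 0.1,"dy": 0.095,"dz": 0.193,"spin": 0},
  ],
)

```text
time_s: 6.08
tcp_pos: [0.4749, 0.3533, 0.109]
tcp_rot: [0.707, 0.708, 0.001, 0.0]
ft_force: [0.1, 0.0, 0.3]
opening: 0.998
grip_force: 0.0
```

Call:
servo_tool(
  gripper=0.06,
  grip_force=25,
  moves=[
    {"dx": 0,"dy": 0,"dz": 0,"spin": 0},
    {"dx": 0,"dy": 0,"dz": 0,"spin": 0},
    {"dx": 0,"dy": 0,"dz": 0,"spin": 0},
    {"dx": 0,"dy": 0,"dz": 0,"spin": 0},
  ],
)

```text
time_s: 6.58
tcp_pos: [0.4751, 0.3542, 0.1099]
tcp_rot: [0.706, 0.708, 0.002, -0.0]
ft_force: [-2.7, 0.2, 6.9]
opening: 0.792
grip_force: 25.9
```

Call:
servo_tool(
  moves=[
    {"dx": 0,"dy": 0,"dz": 0,"spin": -0.16},
    {"dx": 0,"dy": 0,"dz": 0,"spin": -0.34},
    {"dx": 0,"dy": 0,"dz": 0,"spin": -0.52},
    {"dx": 0,"dy": 0,"dz": 0,"spin": -0.7},
    {"dx": 0,"dy": 0,"dz": 0,"spin": -0.88},
    {"dx": 0,"dy": 0,"dz": 0,"spin": -1.06},
    {"dx": 0,"dy": 0,"dz": 0,"spin": -1.24},
    {"dx": 0,"dy": 0,"dz": 0,"spin": -1.42},
    {"dx": 0,"dy": 0,"dz": 0,"spin": -1.6},
    {"dx": 0,"dy": 0,"dz": 0,"spin": -1.67},
  ],
)

```text
time_s: 7.82
tcp_pos: [0.4765, 0.3558, 0.1103]
tcp_rot: [-0.052, 0.999, 0.003, 0.003]
ft_force: [2.5, 4.3, 5.1]
opening: 0.79
grip_force: 26.9
```

Call:
servo_tool(
  moves=[
    {"dx": 0,"dy": 0,"dz": 0,"spin": -0.16},
    {"dx": 0,"dy": 0,"dz": 0,"spin": -0.34},
    {"dx": 0,"dy": 0,"dz": 0,"spin": -0.52},
    {"dx": 0,"dy": 0,"dz": 0,"spin": -0.7},
    {"dx": 0,"dy": 0,"dz": 0,"spin": -0.88},
    {"dx": 0,"dy": 0,"dz": 0,"spin": -1.06},
    {"dx": 0,"dy": 0,"dz": 0,"spin": -1.24},
    {"dx": 0,"dy": 0,"dz": 0,"spin": -1.42},
    {"dx": 0,"dy": 0,"dz": 0,"spin": -1.6},
    {"dx": 0,"dy": 0,"dz": 0,"spin": -1.67},
    {"dx": 0,"dy": 0,"dz": 0,"spin": -1.67},
  ],
)

```text
time_s: 9.2
tcp_pos: [0.4739, 0.3551, 0.1103]
tcp_rot: [0.775, -0.632, -0.001, -0.002]
ft_force: [-4.9, 2.4, 12.3]
opening: 0.788
grip_force: 28.0
```

```bash
python3 - <<'E'
from h import *
snap('wrist','w4'); snap('scene','s4')
for t,z in dict(housing_rim=.125,housing_mark=.1,reader_eye=.048).items():
  for c in ['scene','wrist']: spot(c,t,z,2)
go([.475,.352,.2],0); print(r.sense()['time_s'],r.sense()['ft_force'])
im=cv2.resize(cv2.imread('pics/s4.png')[190:310,340:480],None,fx=3,fy=3,interpolation=cv2.INTER_CUBIC)
im2=cv2.imread('pics/w4.png')[:360,:]
cv2.imwrite('pics/c4.png',np.hstack([cv2.resize(im2,(380,360)),im]))
E
```

```text
scene housing_rim 0.66 [411. 231.] [0.469 0.36  0.125]
wrist housing_rim 0.69 [280. 282.] [0.471 0.364 0.125]
scene housing_mark 0.9 [422. 240.] [0.474 0.393 0.1  ]
scene housing_mark 0.74 [262. 240.] [ 0.549 -0.026  0.1  ]
wrist housing_mark 0.86 [241. 305.] [0.488 0.398 0.1  ]
scene reader_eye 0.88 [422. 257.] [0.492 0.405 0.048]
scene reader_eye 0.38 [266. 264.] [ 0.589 -0.009  0.048]
shift [ 0.0028 -0.0005 -0.0897] ty -168.5 j6 -64.8 spin 0.201 rows 1.436522843067938
9.6 [-6.05835605  2.21660065 11.75371175]
```

View pics/c4.png

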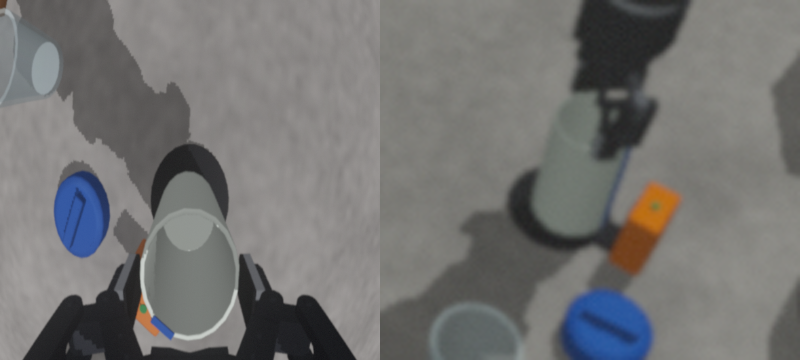

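Call:
servo_tool(
  gripper=0.0854,
  moves=[
    {"dx": 0,"dy": 0,"dz": 0,"spin": 0},
    {"dx": 0,"dy": 0,"dz": 0,"spin": 0},
    {"dx": 0,"dy": 0,"dz": 0,"spin": 0},
    {"dx": 0,"dy": 0,"dz": -0.05,"spin": 0},
    {"dx": 0,"dy": 0,"dz": -0.11,"spin": 0},
    {"dx": 0,"dy": 0,"dz": -0.16,"spin": 0},
    {"dx": 0.1,"dy": 0,"dz": -0.16,"spin": 0},
    {"dx": 0.1,"dy": 0,"dz": -0.16,"spin": 0},
    {"dx": 0.1,"dy": 0,"dz": -0.16,"spin": 0},
    {"dx": 0.1,"dy": 0,"dz": -0.16,"spin": 0},
  ],
)

```text
time_s: 10.85
tcp_pos: [0.4944, 0.2554, 0.2667]
tcp_rot: [0.774, -0.633, -0.0, -0.0]
ft_force: [-0.4, 0.3, -0.7]
opening: 1.002
grip_force: 0.0
```

```bash
python3 - <<'E'
from h import *
snap('side','e5'); snap('scene','s5'); snap('wrist','w5')
for t,z in dict(dock=0,housing=.006,housing_rim=.125,housing_mark=.1,reader_eye=.048).items():
  for c in ['scene','side','wrist']: spot(c,t,z,1)
for t,z in dict(mat=0.004,scoop=.004,scoop_grip=.1,scoop_lip=.004).items():
  for c in ['scene','side']: spot(c,t,z,2)
go([.45,-.27,.25],120); print(r.sense()['time_s'],r.sense()['tcp_pos'])
a=cv2.resize(cv2.imread('pics/s5.png')[200:300,360:460],None,fx=4,fy=4)
b=cv2.resize(cv2.imread('pics/e5.png')[265:365,120:220],None,fx=4,fy=4)
cv2.imwrite('pics/c5.png',np.hstack([a,b]))
E
```

```text
scene dock 0.84 [399. 260.] [0.475 0.355 0.   ]
side dock 0.75 [338. 140.] [ 0.499 -0.486  0.   ]
scene housing 0.97 [401. 258.] [0.472 0.359 0.006]
side housing 0.58 [178. 331.] [0.479 0.364 0.006]
wrist housing 0.94 [277. 249.] [0.476 0.362 0.006]
scene housing_rim 0.9 [416. 232.] [0.471 0.37  0.125]
side housing_rim 0.77 [166. 300.] [0.484 0.364 0.125]
wrist housing_rim 0.59 [278. 299.] [0.472 0.369 0.125]
scene housing_mark 0.88 [423. 242.] [0.482 0.396 0.1  ]
side housing_mark 0.58 [155. 316.] [0.492 0.394 0.1  ]
wrist housing_mark 0.75 [258. 310.] [0.489 0.404 0.1  ]
scene reader_eye 0.77 [422. 260.] [0.502 0.406 0.048]
side reader_eye 0.95 [152. 335.] [0.495 0.412 0.048]
wrist reader_eye 0.96 [249. 291.] [0.503 0.412 0.048]
scene mat 0.88 [172. 214.] [ 0.426 -0.351  0.004]
scene mat 0.83 [198. 162.] [ 0.171 -0.351  0.004]
side mat 0.93 [295. 140.] [ 0.624 -0.396  0.004]
side mat 0.81 [338. 167.] [ 0.43  -0.342  0.004]
scene scoop 0.77 [169. 215.] [ 0.432 -0.36   0.004]
scene scoop 0.26 [285. 274.] [0.584 0.043 0.004]
side scoop 0.89 [338. 169.] [ 0.427 -0.332  0.004]
scene scoop_grip 0.89 [164. 200.] [ 0.457 -0.34   0.1  ]
scene scoop_grip 0.21 [244. 279.] [ 0.675 -0.043  0.1  ]
side scoop_grip 0.59 [339. 142.] [ 0.441 -0.339  0.1  ]
scene scoop_lip 0.83 [166. 202.] [ 0.383 -0.39   0.004]
scene scoop_lip 0.17 [263. 236.] [ 0.464 -0.048  0.004]
side scoop_lip 0.64 [357. 166.] [ 0.383 -0.379  0.004]
shift [0.5059 0.148  0.0168] ty -168.5 j6 -74.2 spin 1.248 rows 8.43807937728023
12.15 [0.49429284 0.25524872 0.26677958]
```

View pics/c5.png

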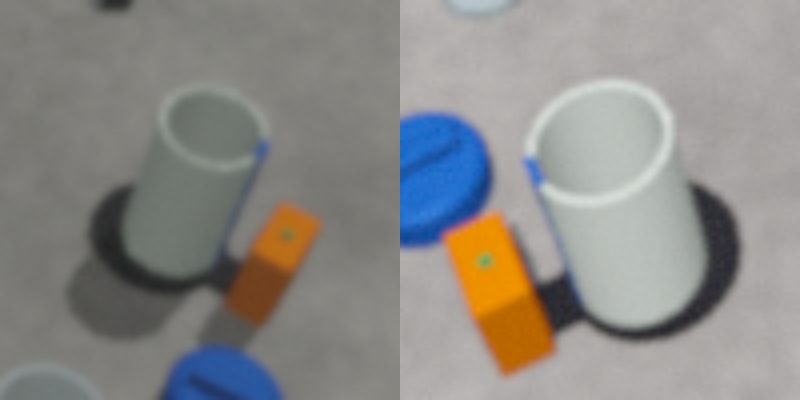

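```bash
python3 - <<'E'
from h import *
go([.476,.365,.108],62)
E
```

```text
shift [-0.1112 -0.0039  0.1588] ty -168.5 j6 -74.2 spin -0.882 rows 3.102140831772557
```

Call:
servo_tool(
  moves=[
    {"dx": -0.06,"dy": -0.004,"dz": 0,"spin": -0.18},
    {"dx": -0.111,"dy": -0.004,"dz": 0.02,"spin": -0.36},
    {"dx": -0.111,"dy": -0.004,"dz": 0.03,"spin": -0.54},
    {"dx": -0.111,"dy": -0.004,"dz": 0.04,"spin": -0.72},
    {"dx": -0.111,"dy": -0.004,"dz": 0.06,"spin": -0.88},
    {"dx": -0.111,"dy": -0.004,"dz": 0.08,"spin": -0.88},
    {"dx": -0.111,"dy": -0.004,"dz": 0.12,"spin": -0.88},
    {"dx": -0.111,"dy": -0.004,"dz": 0.158,"spin": -0.88},
    {"dx": -0.111,"dy": -0.004,"dz": 0.158,"spin": -0.88},
    {"dx": -0.111,"dy": -0.004,"dz": 0.158,"spin": -0.88},
  ],
)

```text
time_s: 13.4
tcp_pos: [0.4766, 0.3652, 0.1103]
tcp_rot: [0.97, -0.243, 0.0, -0.001]
ft_force: [0.3, 0.7, -0.2]
opening: 1.0
grip_force: 0.0
```

Call:
servo_tool(
  gripper=0.06,
  grip_force=20,
  moves=[
    {"dx": 0,"dy": 0,"dz": 0,"spin": 0},
    {"dx": 0,"dy": 0,"dz": 0,"spin": 0},
    {"dx": 0,"dy": 0,"dz": 0,"spin": 0},
    {"dx": 0,"dy": 0,"dz": 0,"spin": 0},
  ],
)

```text
time_s: 13.9
tcp_pos: [0.4786, 0.3648, 0.1143]
tcp_rot: [0.97, -0.243, 0.004, -0.002]
ft_force: [-0.2, -5.6, 18.3]
opening: 0.7
grip_force: 9.3
```

```bash
python3 - <<'E'
from h import *
snap('scene','s6');snap('side','e6');snap('wrist','w6')
for t,z in dict(housing_rim=.125,housing=.006,dock=.0).items():
  for c in ['scene','side','wrist']: spot(c,t,z,1)
go([.475,.352,.109],62); print(r.sense()['tcp_pos'],r.sense()['opening'],r.sense()['ft_force'])
E
```

```text
scene housing_rim 0.58 [414. 228.] [0.46  0.366 0.125]
side housing_rim 0.92 [168. 299.] [0.482 0.36  0.125]
wrist housing_rim 0.77 [288. 273.] [0.472 0.364 0.125]
scene housing 0.59 [403. 260.] [0.48  0.365 0.006]
side housing 0.81 [177. 332.] [0.479 0.368 0.006]
wrist housing 0.88 [281. 205.] [0.476 0.366 0.006]
scene dock 0.92 [399. 259.] [0.473 0.354 0.   ]
side dock 0.94 [181. 328.] [0.48  0.355 0.   ]
shift [0.0029 0.013  0.0053] ty -118.1 j6 -114.5 spin -0.002 rows 0.2294469599445885
[0.47858565 0.36482783 0.11431394] 0.7042019023486282 [-0.51077575 -5.24029402 17.91219486]
```

```bash
python3 - <<'E'
import cv2,numpy as np
a=cv2.resize(cv2.imread('pics/w6.png')[180:420,130:430],None,fx=1.5,fy=1.5)
b=cv2.resize(cv2.imread('pics/e6.png')[250:370,110:227],(351,360))
cv2.imwrite('pics/c6.png',np.hstack([a,b]))
E
```

```text
(no output)
```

View pics/c6.png

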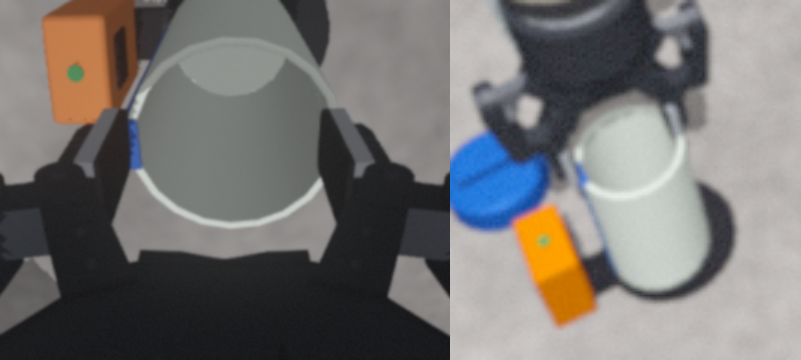

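Call:
servo_tool(
  gripper=0.07,
  moves=[
    {"dx": 0,"dy": 0,"dz": 0,"spin": 0},
    {"dx": 0,"dy": 0.004,"dz": 0,"spin": 0},
    {"dx": 0,"dy": 0.008,"dz": 0,"spin": 0},
    {"dx": 0,"dy": 0.012,"dz": 0,"spin": 0},
    {"dx": 0,"dy": 0.014,"dz": 0,"spin": 0},
  ],
)

```text
time_s: 15.12
tcp_pos: [0.4705, 0.3531, 0.1109]
tcp_rot: [0.97, -0.243, 0.001, -0.001]
ft_force: [-0.5, 1.0, 4.9]
opening: 0.818
grip_force: 2.7
```

Call:
servo_tool(
  gripper=0.0854,
  moves=[
    {"dx": 0,"dy": 0,"dz": 0,"spin": 0},
    {"dx": 0,"dy": 0,"dz": 0,"spin": 0},
    {"dx": 0,"dy": 0,"dz": 0,"spin": 0},
    {"dx": 0,"dy": 0,"dz": -0.05,"spin": 0},
    {"dx": 0,"dy": 0,"dz": -0.11,"spin": 0},
    {"dx": 0,"dy": 0,"dz": -0.14,"spin": 0},
    {"dx": 0,"dy": 0.05,"dz": -0.15,"spin": 0},
    {"dx": 0,"dy": 0.1,"dz": -0.15,"spin": 0},
    {"dx": 0,"dy": 0.1,"dz": -0.15,"spin": 0},
  ],
)

```text
time_s: 16.25
tcp_pos: [0.4211, 0.2622, 0.2597]
tcp_rot: [0.97, -0.244, 0.0, -0.0]
ft_force: [-0.2, 0.1, 0.3]
opening: 1.002
grip_force: 0.0
```

```bash
python3 - <<'E'
from h import *
snap('scene','s7');snap('side','e7');snap('wrist','w7')
for t,z in dict(housing_rim=.125,housing=.006,dock=.0,housing_mark=.1,reader_eye=.048).items():
  for c in ['scene','side','wrist']: spot(c,t,z,1)
go([.45,-.27,.25],120); print(r.sense()['tcp_pos'],r.sense()['time_s'])
a=cv2.resize(cv2.imread('pics/s7.png')[200:300,360:460],None,fx=4,fy=4)
b=cv2.resize(cv2.imread('pics/e7.png')[265:365,120:220],None,fx=4,fy=4)
cv2.imwrite('pics/c7.png',np.hstack([a,b]))
E
```

```text
scene housing_rim 0.69 [414. 233.] [0.475 0.366 0.125]
side housing_rim 0.98 [166. 298.] [0.487 0.362 0.125]
wrist housing_rim 0.81 [162. 199.] [0.473 0.366 0.125]
scene housing 0.91 [400. 261.] [0.484 0.357 0.006]
side housing 0.82 [178. 330.] [0.479 0.363 0.006]
wrist housing 0.61 [191. 172.] [0.479 0.366 0.006]
scene dock 0.81 [397. 263.] [0.487 0.348 0.   ]
side dock 0.57 [179. 329.] [0.483 0.358 0.   ]
scene housing_mark 0.9 [420. 242.] [0.484 0.387 0.1  ]
side housing_mark 0.56 [156. 313.] [0.494 0.387 0.1  ]
wrist housing_mark 0.59 [138. 197.] [0.487 0.401 0.1  ]
scene reader_eye 0.7 [423. 260.] [0.503 0.407 0.048]
side reader_eye 0.57 [155. 334.] [0.493 0.407 0.048]
wrist reader_eye 0.72 [142. 182.] [0.501 0.413 0.048]
shift [0.2759 0.4583 0.0088] ty -118.1 j6 -119.9 spin -1.014 rows 8.560704924739815
[0.42244819 0.26426099 0.25884504] 17.15
```

View pics/c7.png

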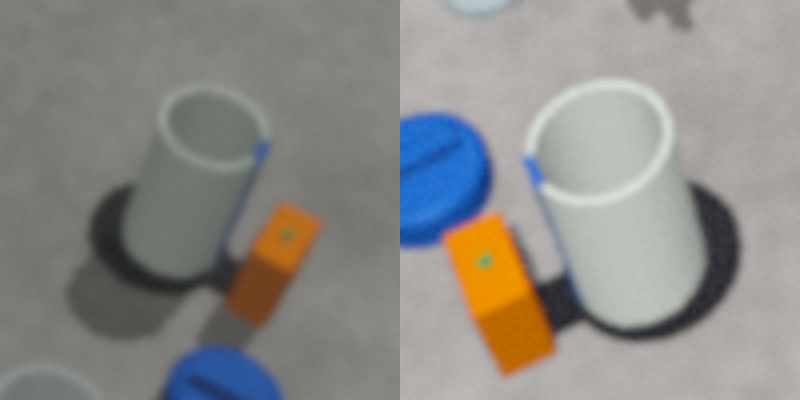

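```bash
cat > fit.py <<'E'
from h import *
from scipy.optimize import minimize
def proj(c,P):
    p=r.camera_params(c); f=210/np.tan(np.radians(p['fovy'])/2); V=np.array(p['view'])
    q=P@V[:3,:3].T+V[:3,3]; return q[:,:2]/q[:,2:]*f+[p['cx'],p['cy']]
def hull(c,P,S=8):
    m=np.zeros((420,560),np.uint8)
    h=cv2.convexHull(proj(c,P).astype(np.float32))
    cv2.fillConvexPoly(m,np.round((h)*S).astype(np.int32),255,cv2.LINE_AA,3); return m/255.
def cyl(x,y,z0,z1,rad,n=48):
    a=np.linspace(0,2*np.pi,n); return np.vstack([np.c_[x+rad*np.cos(a),y+rad*np.sin(a),0*a+z] for z in(z0,z1)])
def block(x,y,a):
    B=np.array([[u,v,w] for u in(.062,.092) for v in(-.026,.026) for w in(.006,.072)])
    c,s=np.cos(a),np.sin(a); return np.c_[x+c*B[:,0]-s*B[:,1],y+s*B[:,0]+c*B[:,1],B[:,2]]
def fit(masks,shape,x0,d):
    def cost(v): return sum(np.abs(hull(c,shape(*v))-m).sum()/m.sum() for c,m in masks.items())
    S=np.vstack([x0]+[np.array(x0)+e for e in np.diag(d)])
    b=minimize(cost,x0,method='Nelder-Mead',options=dict(initial_simplex=S,xatol=1e-4)); return np.round(b.x,4),round(b.fun,3)
E
python3 - <<'E'
from fit import *
def orange(im):
    h=cv2.cvtColor(im,cv2.COLOR_BGR2HSV); m=((h[...,0]>5)&(h[...,0]<22)&(h[...,1]>200)&(h[...,2]>60)).astype(np.uint8)
    n,l,s,c=cv2.connectedComponentsWithStats(m); return l,s,c
M={}
for c,n,p in(('scene','s7',(428,265)),('side','e7',(145,338))):
    l,s,ce=orange(cv2.imread(f'pics/{n}.png')); i=1+np.argmin(np.hypot(*(ce[1:]-p).T)); print(s[i]); M[c]=cv2.morphologyEx((l==i).astype(np.uint8),cv2.MORPH_CLOSE,np.ones((3,3))).astype(float)
print('dock',fit(M,block,[.475,.352,1.08],[.01,.01,.1]))
for c in M: print(c,fit({c:M[c]},block,[.475,.352,1.08],[.01,.01,.1]))
H={}
for c in('scene','side'):
    snap(c,c+'8'); o=r.outline_of(c,'housing')[0]; H[c]=o['pixels'].astype(float); print(o['conf'],o['box'])
f=lambda x,y:cyl(x,y,.006,.131,.0345)
print('housing',fit(H,f,[.477,.36],[.01,.01]))
for c in H: print(c,fit({c:H[c]},f,[.477,.36],[.01,.01]))
E
```

```text
[424 253  14  15 111]
[132 319  26  39 520]
dock (array([0.4751, 0.3524, 1.175 ]), np.float64(3.089))
scene (array([0.4754, 0.3527, 1.1802]), np.float64(2.713))
side (array([0.4783, 0.3523, 1.1301]), np.float64(0.362))
0.7 [390.7, 223.1, 425.0, 266.1]
0.6 [180.7, 179.7, 300.1, 246.3]
housing (array([0.4733, 0.3619]), np.float64(1.769))
scene (array([0.4725, 0.3636]), np.float64(0.137))
side (array([ 2.0492, -1.5293]), np.float64(1.0))
```

```bash
python3 - <<'E'
from h import *
go([.475,.364,.095],62); print(r.sense()['time_s'])
E
```

```text
shift [-0.0006 -0.1128  0.1639] ty -118.1 j6 -119.9 spin -0.002 rows 3.182625529337115
17.35
```

Call:
servo_tool(
  moves=[
    {"dx": 0,"dy": -0.06,"dz": 0,"spin": 0},
    {"dx": 0,"dy": -0.113,"dz": 0.02,"spin": 0},
    {"dx": 0,"dy": -0.113,"dz": 0.07,"spin": 0},
    {"dx": 0,"dy": -0.113,"dz": 0.12,"spin": 0},
    {"dx": 0,"dy": -0.113,"dz": 0.164,"spin": 0},
    {"dx": 0,"dy": -0.113,"dz": 0.164,"spin": 0},
    {"dx": 0,"dy": -0.113,"dz": 0.164,"spin": 0},
  ],
)

```text
time_s: 18.23
tcp_pos: [0.4764, 0.3645, 0.0967]
tcp_rot: [0.97, -0.243, 0.001, -0.001]
ft_force: [0.7, -0.1, 0.2]
opening: 1.003
grip_force: 0.0
```

Call:
servo_tool(
  gripper=0.064,
  grip_force=40,
  moves=[
    {"dx": 0,"dy": 0,"dz": 0,"spin": 0},
    {"dx": 0,"dy": 0,"dz": 0,"spin": 0},
    {"dx": 0,"dy": 0,"dz": 0,"spin": 0},
    {"dx": 0,"dy": 0,"dz": 0,"spin": 0},
  ],
)

```text
time_s: 18.73
tcp_pos: [0.4767, 0.3645, 0.0978]
tcp_rot: [0.97, -0.243, 0.001, -0.002]
ft_force: [-1.1, -1.5, 6.7]
opening: 0.775
grip_force: 44.2
```

Call:
servo_tool(
  moves=[
    {"dx": 0,"dy": 0,"dz": -0.008,"spin": 0},
    {"dx": 0,"dy": 0,"dz": -0.008,"spin": 0},
    {"dx": 0.003,"dy": 0.006,"dz": -0.008,"spin": 0},
    {"dx": 0.004,"dy": 0.012,"dz": -0.008,"spin": 0},
    {"dx": 0.004,"dy": 0.012,"dz": -0.008,"spin": 0},
    {"dx": 0.004,"dy": 0.012,"dz": -0.004,"spin": 0},
    {"dx": 0.004,"dy": 0.012,"dz": 0.0,"spin": 0},
    {"dx": 0.004,"dy": 0.012,"dz": 0.0,"spin": 0},
  ],
)

```text
time_s: 19.73
tcp_pos: [0.474, 0.3513, 0.0977]
tcp_rot: [0.97, -0.243, 0.001, -0.001]
ft_force: [-4.0, -5.8, 16.1]
opening: 0.774
grip_force: 48.2
```

Call:
servo_tool(
  gripper=0.0854,
  moves=[
    {"dx": 0,"dy": 0,"dz": 0,"spin": 0},
    {"dx": 0,"dy": 0,"dz": 0,"spin": 0},
    {"dx": 0,"dy": 0,"dz": 0,"spin": 0},
    {"dx": 0,"dy": 0,"dz": -0.05,"spin": 0},
    {"dx": 0,"dy": 0,"dz": -0.11,"spin": 0},
    {"dx": 0,"dy": 0,"dz": -0.16,"spin": 0},
    {"dx": 0,"dy": 0.05,"dz": -0.16,"spin": 0},
    {"dx": 0,"dy": 0.1,"dz": -0.16,"spin": 0},
    {"dx": 0,"dy": 0.1,"dz": -0.16,"spin": 0},
  ],
)

```text
time_s: 20.85
tcp_pos: [0.4251, 0.2612, 0.2555]
tcp_rot: [0.97, -0.244, 0.0, -0.0]
ft_force: [-0.7, -0.3, -0.3]
opening: 0.998
grip_force: 0.0
```

```bash
python3 - <<'E'
from fit import *
print(r.sense()['time_s'])
for c in('scene','side','wrist'):
    snap(c,c+'9')
    for t,z in dict(housing_rim=.131,housing_mark=.106).items(): spot(c,t,z,1)
c='scene'; o=r.outline_of(c,'housing')[0]; print(o['conf'],fit({c:o['pixels'].astype(float)},lambda x,y:cyl(x,y,.006,.131,.0345),[.477,.355],[.01,.01]))
for t,z in dict(mat=.004,scoop_grip=.1,scoop_lip=.004,tray=0,tray_lane=.003,ball1_center=.017).items(): spot(c,t,z,4)
go([.45,-.27,.25],-233); print(r.sense()['time_s'])
a=cv2.resize(cv2.imread('pics/scene9.png')[200:300,360:460],None,fx=4,fy=4)
b=cv2.resize(cv2.imread('pics/side9.png')[265:365,120:220],None,fx=4,fy=4)
cv2.imwrite('pics/c9.png',np.hstack([a,b]))
E
```

```text
20.85
scene housing_rim 0.63 [410. 234.] [0.486 0.353 0.131]
scene housing_mark 0.88 [415. 242.] [0.489 0.373 0.106]
side housing_rim 0.81 [175. 294.] [0.474 0.347 0.131]
side housing_mark 0.85 [163. 309.] [0.487 0.375 0.106]
wrist housing_rim 0.75 [174. 198.] [0.472 0.349 0.131]
wrist housing_mark 0.97 [147. 194.] [0.488 0.383 0.106]
0.78 (array([0.472 , 0.3499]), np.float64(0.09))
scene mat 0.97 [172. 213.] [ 0.424 -0.352  0.004]
scene mat 0.73 [198. 165.] [ 0.19  -0.346  0.004]
scene mat 0.69 [129. 262.] [ 0.625 -0.404  0.004]
scene mat 0.34 [265. 238.] [ 0.468 -0.041  0.004]
scene scoop_grip 0.69 [164. 198.] [ 0.45  -0.344  0.1  ]
scene scoop_grip 0.21 [247. 277.] [ 0.67  -0.038  0.1  ]
scene scoop_lip 0.71 [166. 202.] [ 0.38  -0.391  0.004]
scene scoop_lip 0.54 [262. 251.] [ 0.517 -0.037  0.004]
scene tray 0.85 [264. 274.] [ 0.591 -0.018  0.   ]
scene tray 0.59 [409. 230.] [0.356 0.386 0.   ]
scene tray_lane 0.89 [260. 274.] [ 0.595 -0.026  0.003]
scene tray_lane 0.47 [264. 240.] [ 0.478 -0.04   0.003]
scene tray_lane 0.43 [244. 278.] [ 0.615 -0.068  0.003]
scene ball1_center 0.64 [265. 235.] [ 0.469 -0.04   0.017]
scene ball1_center 0.62 [265. 259.] [ 0.553 -0.02   0.017]
shift [0.2719 0.4594 0.0048] ty -118.1 j6 -120.2 spin -1.136 rows 8.54107542778474
21.65
```

View pics/c9.png

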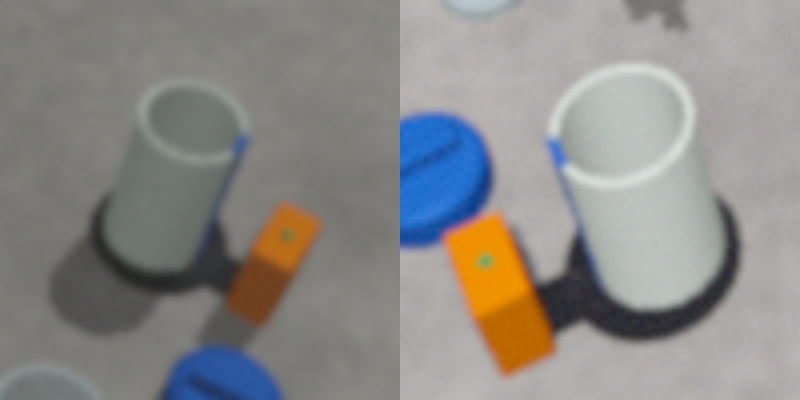

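Call:
servo_tool(
  moves=[
    {"dx": 0.208,"dy": 0.104,"dz": -0.05,"spin": 0.5},
    {"dx": 0.208,"dy": 0.104,"dz": -0.05,"spin": 1.0},
    {"dx": 0.208,"dy": 0.104,"dz": -0.05,"spin": 1.0},
    {"dx": 0.208,"dy": 0.104,"dz": -0.05,"spin": 1.0},
    {"dx": 0.208,"dy": 0.104,"dz": -0.05,"spin": 1.0},
    {"dx": 0.208,"dy": 0.104,"dz": -0.05,"spin": 1.0},
    {"dx": 0.208,"dy": 0.104,"dz": -0.05,"spin": 1.0},
  ],
)

```text
time_s: 22.52
tcp_pos: [0.5611, 0.0733, 0.3047]
tcp_rot: [0.735, -0.678, -0.0, 0.0]
ft_force: [0.2, 0.6, 0.1]
opening: 1.002
grip_force: 0.0
```

```bash
python3 - <<'E'
from fit import *
s=r.sense(); print(s['time_s'],s['tcp_pos'])
snap('wrist','w10')
for t,z in dict(tray=0,tray_lane=.003,ball1_center=.017,scoop_grip=.1,scoop_lip=.004,mat=.004).items(): spot('wrist',t,z,6)
o=r.outline_of('wrist','tray')[0]; np.save('traymask.npy',o['pixels']); print(o['conf'],o['box'])
# project tray box into wrist
p=r.camera_params('wrist'); f=210/np.tan(np.radians(p['fovy'])/2)
T=np.eye(4);T[:3,:3]=R.from_quat(s['tcp_rot']).as_matrix();T[:3,3]=s['tcp_pos']
V=np.linalg.inv(T@np.array(p['tool_from_camera']))
def pw(P):
    q=P@V[:3,:3].T+V[:3,3]; rho=np.hypot(q[:,0],q[:,1]); th=np.arctan2(rho,q[:,2]); return q[:,:2]/rho[:,None]*(th*f)[:,None]+[p['cx'],p['cy']]
import fit
old=fit.proj; fit.proj=lambda c,P: pw(P) if c=='wrist' else old(c,P)
def box(x,y,a):
    u=np.linspace(-.145,.145,9);v=np.linspace(-.085,.085,7)
    B=np.array([[i,j,k] for i in u for j in v for k in(0,.045)]); c,s=np.cos(a),np.sin(a)
    return np.c_[x+c*B[:,0]-s*B[:,1],y+s*B[:,0]+c*B[:,1],B[:,2]]
print('wrist',fit.fit({'wrist':o['pixels'].astype(float)},box,[.588,-.02,.2],[.01,.01,.1]))
snap('side','e10'); o2=r.outline_of('side','tray')[0]; print(o2['conf'],o2['box'])
print('side',fit.fit({'side':o2['pixels'].astype(float)},box,[.588,-.02,.2],[.01,.01,.1]))
print('both',fit.fit({'wrist':o['pixels'].astype(float),'side':o2['pixels'].astype(float)},box,[.588,-.02,.2],[.01,.01,.1]))
go([.44,-.35,.2],127)
E
```

```text
22.525 [0.56105057 0.07329661 0.30472838]
wrist tray 0.6 [267. 104.] [ 0.585 -0.014  0.   ]
wrist tray_lane 0.79 [265. 103.] [ 0.588 -0.014  0.003]
wrist tray_lane 0.71 [236. 340.] [0.612 0.383 0.003]
wrist ball1_center 0.72 [285. 104.] [ 0.56  -0.015  0.017]
wrist ball1_center 0.64 [265. 106.] [ 0.586 -0.011  0.017]
wrist scoop_lip 0.33 [308.  93.] [ 0.529 -0.034  0.004]
wrist mat 0.69 [284. 100.] [ 0.562 -0.021  0.004]
wrist mat 0.31 [237. 343.] [0.611 0.388 0.004]
wrist mat 0.18 [311.  87.] [ 0.526 -0.042  0.004]
0.95 [148.7, 27.8, 385.7, 185.7]
wrist (array([ 0.5865, -0.0159,  0.2363]), np.float64(0.307))
0.93 [181.5, 171.7, 297.8, 243.0]
side (array([ 0.5856, -0.0174,  0.2378]), np.float64(0.145))
both (array([ 0.5863, -0.0163,  0.2372]), np.float64(0.455))
shift [0.4125 0.1547 0.1048] ty -175.4 j6 -87.1 spin 1.006 rows 7.245780729773846
```

```bash
python3 - <<'E'
from h import *
im=cv2.imread('pics/w10.png'); h=cv2.cvtColor(im,cv2.COLOR_BGR2HSV)
m=(((h[...,0]<14)|(h[...,0]>172))&(h[...,1]>110)&(h[...,2]>60)).astype(np.uint8)
n,l,s,c=cv2.connectedComponentsWithStats(m)
a=.237
for i in range(1,n):
    if s[i,4]>25:
        P=at('wrist',c[i],.017); d=P[:2]-[.586,-.0165]; print(np.round(c[i]),s[i,4],np.round(P,3),'tray',np.round([d@[np.cos(a),np.sin(a)],d@[-np.sin(a),np.cos(a)]],3))
go([.495,-.309,.27],127)
E
```

```text
[ 83. 146.] 14946 [0.866 0.055 0.017] tray [0.289 0.004]
[354.  90.] 225 [ 0.468 -0.045  0.017] tray [-0.121  0.   ]
[308.  92.] 216 [ 0.531 -0.034  0.017] tray [-0.058 -0.004]
[332.  96.] 222 [ 0.497 -0.032  0.017] tray [-0.09   0.005]
[284. 100.] 218 [ 0.562 -0.02   0.017] tray [-0.024  0.002]
[ 12. 298.] 1009 [1.111 0.377 0.017] tray [0.603 0.259]
[ 89. 290.] 1363 [0.884 0.311 0.017] tray [0.366 0.248]
shift [0.3761 0.0965 0.0348] ty -175.4 j6 -87.1 spin 1.006 rows 6.237395064356513
```

Call:
servo_tool(
  moves=[
    {"dx": 0.376,"dy": 0.097,"dz": 0.035,"spin": 1.0},
    {"dx": 0.376,"dy": 0.097,"dz": 0.035,"spin": 1.0},
    {"dx": 0.376,"dy": 0.097,"dz": 0.035,"spin": 1.0},
    {"dx": 0.376,"dy": 0.097,"dz": 0.035,"spin": 1.0},
    {"dx": 0.376,"dy": 0.097,"dz": 0.035,"spin": 1.0},
    {"dx": 0.376,"dy": 0.097,"dz": 0.035,"spin": 1.0},
    {"dx": 0.376,"dy": 0.097,"dz": 0.035,"spin": 1.0},
    {"dx": 0.376,"dy": 0.097,"dz": 0.035,"spin": 1.0},
    {"dx": 0.376,"dy": 0.097,"dz": 0.035,"spin": 1.0},
  ],
)

```text
time_s: 24.15
tcp_pos: [0.4949, -0.3077, 0.2702]
tcp_rot: [-0.321, 0.947, 0.0, 0.0]
ft_force: [0.0, -0.9, 0.2]
opening: 0.999
grip_force: 0.0
```

```bash
python3 - <<'E'
from h import *
im=snap('wrist','w11')[:,:,::-1]
s=r.sense(); print(s['time_s'],s['tcp_pos'])
for t,z in dict(mat=.004,scoop=.004,scoop_grip=.1,scoop_lip=.004).items(): spot('wrist',t,z,2)
# black bar top z=.112 by colour near the scoop
o=r.outline_of('wrist','scoop')[0]; m=o['pixels']; print(o['conf'],o['box'])
h=cv2.cvtColor(np.ascontiguousarray(im),cv2.COLOR_BGR2HSV)
red=m&(h[...,1]>120); dark=m&(h[...,1]<=120)&(h[...,2]<70)
for n,k,z in(('dark',dark,.108),('red',red,.03)):
    ys,xs=np.nonzero(k); P=np.array([at('wrist',q,z)[:2] for q in zip(xs,ys)])
    (c,sz,an)=cv2.minAreaRect(P.astype(np.float32)); print(n,len(xs),np.round(c,4),np.round(sz,3),round(an,1))
    u=np.linalg.svd(P-P.mean(0),full_matrices=False)[2][0]; print(P.mean(0),np.degrees(np.arctan2(u[1],u[0])))
E
```

```text
24.2 [ 0.4949968  -0.30751672  0.27025027]
wrist mat 0.93 [281. 114.] [ 0.434 -0.349  0.004]
wrist mat 0.53 [414. 282.] [ 0.502 -0.035  0.004]
wrist scoop 0.65 [276. 110.] [ 0.434 -0.358  0.004]
wrist scoop_grip 0.6 [545. 392.] [0.491 0.406 0.1  ]
wrist scoop_grip 0.56 [279. 126.] [ 0.446 -0.345  0.1  ]
wrist scoop_lip 0.95 [276.  64.] [ 0.385 -0.395  0.004]
wrist scoop_lip 0.59 [518. 351.] [0.475 0.333 0.004]
0.84 [263.3, 66.6, 299.0, 180.7]
dark 1471 [ 0.4562 -0.3351] [0.083 0.018] 40.8
[ 0.45618471 -0.3347659 ] 40.1523714469666Traceback (most recent call last):
  File "<stdin>", line 10, in <module>
  File "h.py", line 15, in at
    o,d=ray(cam,px); return o+d*(z-o[2])/d[2]
        ~~~^^^^^^^^
  File "h.py", line 8, in ray
    s=r.sense(); th=np.hypot(*u); d=np.array([*(u/max(th,1e-9)*np.sin(th)),np.cos(th)])
ValueError: time passes only in moves, steps and waits
```

```bash
python3 - <<'E'
from h import *
go([.4454,-.344,.093],130.5)
E
```

```text
shift [0.0611 0.0016 0.1771] ty 127.4 j6 -69.3 spin -0.054 rows 2.9975508263054196
```

Call:
servo_tool(
  grip_force=100,
  moves=[
    {"dx": 0.061,"dy": 0.002,"dz": 0.03,"spin": -0.054},
    {"dx": 0.061,"dy": 0.002,"dz": 0.08,"spin": -0.054},
    {"dx": 0.061,"dy": 0.002,"dz": 0.13,"spin": -0.054},
    {"dx": 0.061,"dy": 0.002,"dz": 0.177,"spin": -0.054},
    {"dx": 0.061,"dy": 0.002,"dz": 0.177,"spin": -0.054},
    {"dx": 0.061,"dy": 0.002,"dz": 0.177,"spin": -0.054},
  ],
)

```text
time_s: 25.2
tcp_pos: [0.4456, -0.3448, 0.0948]
tcp_rot: [-0.346, 0.938, -0.001, 0.001]
ft_force: [-0.1, 0.5, 0.4]
opening: 0.996
grip_force: 0.0
```

Call:
servo_tool(
  gripper=0.0,
  grip_force=100,
  moves=[
    {"dx": 0,"dy": 0,"dz": 0,"spin": 0},
    {"dx": 0,"dy": 0,"dz": 0,"spin": 0},
    {"dx": 0,"dy": 0,"dz": 0,"spin": 0},
    {"dx": 0,"dy": 0,"dz": 0,"spin": 0},
    {"dx": 0,"dy": 0,"dz": 0,"spin": 0},
    {"dx": 0,"dy": 0,"dz": 0,"spin": 0},
  ],
)

```text
time_s: 25.95
tcp_pos: [0.4452, -0.3449, 0.0936]
tcp_rot: [-0.345, 0.938, -0.001, 0.0]
ft_force: [0.2, -0.8, 5.1]
opening: 0.168
grip_force: 98.1
```

```bash
python3 - <<'E'
from h import *
s=r.sense(); print(s['opening'],s['grip_force'],s['ft_force'])
a=.237; c,q=np.cos(a),np.sin(a)
def W(x,y): return np.array([.586+c*x-q*y,-.0165+q*x+c*y])
print('start tcp for lip at +4:',W(.004+.074,0)); print('end, lip -140',W(-.14+.074,0))
go([*W(.078,0),.17],np.degrees(a)+180-90)
E
```

```text
0.16794393946973155 98.12165021896362 [ 0.18640698 -0.75574198  5.06816902]
start tcp for lip at +4: [0.66181964 0.00181343]
end, lip -140 [ 0.52184492 -0.03199598]
shift [-0.3897  0.1234 -0.0765] ty 130.4 j6 -78.2 spin 0.468 rows 6.653800341528644
```

Call:
servo_tool(
  moves=[
    {"dx": 0,"dy": 0,"dz": -0.05,"spin": 0},
    {"dx": -0.03,"dy": 0.01,"dz": -0.09,"spin": 0.1},
    {"dx": -0.09,"dy": 0.03,"dz": -0.11,"spin": 0.2},
    {"dx": -0.15,"dy": 0.05,"dz": -0.11,"spin": 0.3},
    {"dx": -0.21,"dy": 0.07,"dz": -0.11,"spin": 0.4},
    {"dx": -0.27,"dy": 0.085,"dz": -0.11,"spin": 0.468},
    {"dx": -0.33,"dy": 0.104,"dz": -0.11,"spin": 0.468},
    {"dx": -0.375,"dy": 0.119,"dz": -0.11,"spin": 0.468},
    {"dx": -0.39,"dy": 0.1235,"dz": -0.11,"spin": 0.468},
    {"dx": -0.39,"dy": 0.1235,"dz": -0.11,"spin": 0.468},
    {"dx": -0.39,"dy": 0.1235,"dz": -0.11,"spin": 0.468},
  ],
)

```text
time_s: 27.32
tcp_pos: [0.6609, 0.0011, 0.2027]
tcp_rot: [-0.118, 0.993, -0.0, -0.0]
ft_force: [-0.2, -0.2, -0.6]
opening: 0.169
grip_force: 98.7
```

```bash
python3 - <<'E'
from h import *
im=snap('wrist','w12')[:,:,::-1]
s=r.sense(); z=s['tcp_pos'][2]; print(s['time_s'],s['tcp_pos'],s['opening'],s['grip_force'])
M=R.from_quat(s['tcp_rot']).as_matrix()
for q in r.spot_point('wrist','scoop_lip')[:2]:
    P=at('wrist',q['centre'],z-.0896); print(q['conf'],q['centre'],P,'tool',np.round(M.T@(P-s['tcp_pos']),4))
snap('side','e12'); spot('side','scoop_lip',z-.0896,2); spot('side','scoop',z-.0896,2)
# balls and lane by wrist
h=cv2.cvtColor(np.ascontiguousarray(im),cv2.COLOR_BGR2HSV)
m=((h[...,0]<14)&(h[...,1]>110)&(h[...,2]>60)).astype(np.uint8)
n,l,st,c=cv2.connectedComponentsWithStats(m); a=.237
for i in range(1,n):
    if st[i,4]>25:
        P=at('wrist',c[i],.017); d=P[:2]-[.586,-.0165]; print(np.round(c[i]),st[i,4],'tray',np.round([d@[np.cos(a),np.sin(a)],d@[-np.sin(a),np.cos(a)]],3))
a=.237; go([.586+np.cos(a)*.078,-.0165+np.sin(a)*.078,.1],np.degrees(a)+90)
E
```

```text
27.375 [0.66096813 0.00090837 0.20293301] 0.16519963170636545 98.67742538452148
0.82 [279.6, 113.3] [ 0.58926304 -0.01467223  0.11333301] tool [0.0733 0.0016 0.0896]
side scoop_lip 0.82 [238. 183.] [ 0.58  -0.006  0.113]
side scoop 0.89 [220. 175.] [ 0.639 -0.007  0.113]
[278.   5.] 228 tray [-0.116 -0.   ]
[283.  28.] 354 tray [-0.09   0.005]
[274.  58.] 382 tray [-0.057 -0.005]
[280.  89.] 423 tray [-0.023  0.002]
[278. 165.] 5009 tray [ 0.057 -0.   ]
[202. 288.] 473 tray [ 0.206 -0.094]
[299. 339.] 153 tray [0.284 0.027]
[259. 340.] 158 tray [ 0.285 -0.026]
[391. 337.] 111 tray [0.289 0.154]
[ 30. 349.] 336 tray [ 0.369 -0.45 ]
[543. 410.] 591 tray [0.613 0.639]
shift [-0.0006  0.0004  0.1033] ty 103.5 j6 -13.4 spin -0.001 rows 1.6521518114740807
```

Call:
servo_tool(
  moves=[
    {"dx": 0,"dy": 0,"dz": 0.05,"spin": 0},
    {"dx": 0,"dy": 0,"dz": 0.08,"spin": 0},
    {"dx": 0,"dy": 0,"dz": 0.1,"spin": 0},
    {"dx": 0,"dy": 0,"dz": 0.106,"spin": 0},
    {"dx": 0,"dy": 0,"dz": 0.109,"spin": 0},
    {"dx": 0,"dy": 0,"dz": 0.11,"spin": 0},
    {"dx": 0,"dy": 0,"dz": 0.11,"spin": 0},
  ],
)

```text
time_s: 28.45
tcp_pos: [0.6621, 0.0024, 0.0937]
tcp_rot: [-0.118, 0.993, -0.0, 0.001]
ft_force: [0.3, -0.3, -1.7]
opening: 0.17
grip_force: 98.6
```

```bash
python3 - <<'E'
from h import *
s=r.sense(); print(s['time_s'],s['tcp_pos'],s['ft_force'],s['moment']);a=.237; go([.586-np.cos(a)*.066,-.0165-np.sin(a)*.066,.093],np.degrees(a)+90)
E
```

```text
28.45 [0.66214097 0.00240954 0.09366794] [ 0.29752628 -0.30947205 -1.70226183] [0.05482589 0.01819113 0.01866068]
shift [ 0.1445 -0.0005  0.0005] ty 103.6 j6 -13.4 spin 0.0 rows 2.3112756245823727
```

Call:
servo_tool(
  moves=[
    {"dx": 0.01,"dy": 0,"dz": 0.001,"spin": 0},
    {"dx": 0.03,"dy": 0,"dz": 0.001,"spin": 0},
    {"dx": 0.055,"dy": 0,"dz": 0.001,"spin": 0},
    {"dx": 0.08,"dy": 0,"dz": 0.001,"spin": 0},
    {"dx": 0.105,"dy": 0,"dz": 0.001,"spin": 0},
    {"dx": 0.125,"dy": 0,"dz": 0.001,"spin": 0},
    {"dx": 0.138,"dy": 0,"dz": 0.001,"spin": 0},
    {"dx": 0.143,"dy": 0,"dz": 0.001,"spin": 0},
    {"dx": 0.145,"dy": 0,"dz": 0.001,"spin": 0},
    {"dx": 0.145,"dy": 0,"dz": 0.001,"spin": 0},
  ],
)

```text
time_s: 29.7
tcp_pos: [0.5276, -0.0312, 0.0978]
tcp_rot: [-0.119, 0.993, -0.0, 0.009]
ft_force: [10.9, 3.7, 15.5]
opening: 0.168
grip_force: 100.9
```

```bash
cat > look.py <<'E'
from h import *
def look(n,zb=None):
    im=snap('wrist',n)[:,:,::-1]
    s=r.sense(); z=s['tcp_pos'][2]; M=R.from_quat(s['tcp_rot']).as_matrix(); print(s['time_s'],s['tcp_pos'],np.round(s['ft_force'],1),s['grip_force'])
    h=cv2.cvtColor(np.ascontiguousarray(im),cv2.COLOR_BGR2HSV)
    for q in r.spot_point('wrist','ball1_center')[:6]+r.spot_point('wrist','scoop_lip')[:1]:
        print(round(q['conf'],2),np.round(q['centre']),'tool',np.round(M.T@(at('wrist',q['centre'],z-.0896+.016)-s['tcp_pos']),3))
    return im,h,s
E
python3 - <<'E'
from look import *
im,h,s=look('w13')
m=((h[...,0]<14)&(h[...,1]>90)&(h[...,2]>60)).astype(np.uint8); m[:, :230]=0;m[:,330:]=0
n,l,st,c=cv2.connectedComponentsWithStats(m)
for i in range(1,n):
    if st[i,4]>25: print(np.round(c[i]),st[i])
# hue profile along the scoop axis column ~ 279
col=np.median(h[:,272:288].astype(int),1)
for y in range(0,200,5): print(y,col[y],end=';')
E
```

```text
29.75 [ 0.52771297 -0.03118759  0.0978273 ] [10.3  2.1 15.2] 100.89860692445654
0.7 [285. 222.] tool [-0.005  0.006  0.074]
0.59 [278. 204.] tool [0.008 0.    0.073]
[278. 164.] [ 249  102   64  146 5697]
0 [  9.   9. 110.];5 [ 10.   9. 109.];10 [ 11.   9. 109.];15 [  9.   8. 107.];20 [  8.  10. 105.];25 [  9.   7. 105.];30 [ 10.   10.  104.5];35 [ 13.5  10.  103. ];40 [ 10.   9. 104.];45 [ 10.  10. 104.];50 [  9.  10. 103.];55 [  9.   9. 102.];60 [ 10.   8. 101.];65 [  8.  10. 102.];70 [ 10.   10.  102.5];75 [  8.  10. 104.];80 [  8.  10. 103.];85 [  8.  10. 103.];90 [  8.    9.  139.5];95 [110.   7. 192.];100 [120.    6.  111.5];105 [  8.   67.5 114.5];110 [  9. 115. 166.];115 [  9.  114.  173.5];120 [  9.  115.5 169.5];125 [  9.  115.  165.5];130 [  9. 115. 146.];135 [  9. 115. 138.];140 [  9.  117.  151.5];145 [  9. 117. 155.];150 [  9.  117.5 151.5];155 [  8. 118. 139.];160 [  5. 130. 135.];165 [  8.  118.  141.5];170 [  9. 118. 171.];175 [  9.  116.5 182.5];180 [  9. 116. 186.];185 [  9. 116. 183.];190 [  9.  117.  176.5];195 [  9. 120. 159.];
```

```bash
python3 - <<'E'
from h import *
p=r.camera_params('wrist'); f=210/np.tan(np.radians(p['fovy'])/2); V=np.linalg.inv(np.array(p['tool_from_camera']))
def pj(P):
    q=V[:3,:3]@P+V[:3,3]; rho=np.hypot(*q[:2]); return q[:2]/rho*np.arctan2(rho,q[2])*f+[p['cx'],p['cy']]
print('lip',pj(np.array([.0735,0,.0896])))
for x in(.09,.08,.07,.06,.05,.04,.03,.02,.01): print(x,np.round(pj(np.array([x,0,.0736]))),end=' ')
im=cv2.imread('pics/w13.png'); g=im[95:225,278].astype(int)
print(); print([(95+i,tuple(g[i])) for i in range(0,130,3)])
E
```

```text
lip [277.37006742 113.1515231 ]
0.09 [277.  89.] 0.08 [277. 104.] 0.07 [277. 118.] 0.06 [277. 132.] 0.05 [277. 146.] 0.04 [277. 160.] 0.03 [277. 174.] 0.02 [277. 188.] 0.01 [277. 201.] 
[(95, (np.int64(193), np.int64(189), np.int64(188))), (98, (np.int64(174), np.int64(171), np.int64(169))), (101, (np.int64(122), np.int64(120), np.int64(120))), (104, (np.int64(77), np.int64(84), np.int64(110))), (107, (np.int64(67), np.int64(81), np.int64(120))), (110, (np.int64(95), np.int64(120), np.int64(174))), (113, (np.int64(97), np.int64(121), np.int64(176))), (116, (np.int64(97), np.int64(122), np.int64(177))), (119, (np.int64(97), np.int64(120), np.int64(175))), (122, (np.int64(94), np.int64(117), np.int64(172))), (125, (np.int64(90), np.int64(113), np.int64(166))), (128, (np.int64(86), np.int64(107), np.int64(157))), (131, (np.int64(79), np.int64(98), np.int64(144))), (134, (np.int64(68), np.int64(84), np.int64(124))), (137, (np.int64(71), np.int64(88), np.int64(130))), (140, (np.int64(78), np.int64(97), np.int64(143))), (143, (np.int64(78), np.int64(98), np.int64(145))), (146, (np.int64(79
[... 693 characters left out ...]
nt64(128), np.int64(187))), (188, (np.int64(99), np.int64(125), np.int64(183))), (191, (np.int64(94), np.int64(119), np.int64(176))), (194, (np.int64(87), np.int64(109), np.int64(161))), (197, (np.int64(78), np.int64(97), np.int64(147))), (200, (np.int64(65), np.int64(82), np.int64(125))), (203, (np.int64(69), np.int64(86), np.int64(132))), (206, (np.int64(78), np.int64(97), np.int64(148))), (209, (np.int64(39), np.int64(38), np.int64(50))), (212, (np.int64(38), np.int64(35), np.int64(44))), (215, (np.int64(37), np.int64(36), np.int64(43))), (218, (np.int64(41), np.int64(40), np.int64(46))), (221, (np.int64(48), np.int64(47), np.int64(51))), (224, (np.int64(50), np.int64(48), np.int64(52)))]
```

Call:
servo_tool(
  moves=[
    {"dx": -0.006,"dy": 0,"dz": -0.002,"spin": 0},
    {"dx": -0.009,"dy": 0,"dz": -0.001,"spin": 0},
    {"dx": -0.014,"dy": 0,"dz": -0.001,"spin": 0},
    {"dx": -0.021,"dy": 0,"dz": -0.001,"spin": 0},
    {"dx": -0.029,"dy": 0,"dz": -0.001,"spin": 0},
    {"dx": -0.036,"dy": 0,"dz": -0.001,"spin": 0},
    {"dx": -0.042,"dy": 0,"dz": -0.001,"spin": 0},
    {"dx": -0.046,"dy": 0,"dz": -0.001,"spin": 0},
    {"dx": -0.048,"dy": 0,"dz": -0.003,"spin": 0},
    {"dx": -0.048,"dy": 0,"dz": -0.01,"spin": 0},
    {"dx": -0.048,"dy": 0,"dz": -0.03,"spin": 0},
    {"dx": -0.048,"dy": 0,"dz": -0.06,"spin": 0},
    {"dx": -0.048,"dy": 0,"dz": -0.095,"spin": 0},
    {"dx": -0.048,"dy": 0,"dz": -0.125,"spin": 0},
    {"dx": -0.048,"dy": 0,"dz": -0.14,"spin": 0},
    {"dx": -0.048,"dy": 0,"dz": -0.14,"spin": 0},
    {"dx": -0.048,"dy": 0,"dz": -0.14,"spin": 0},
  ],
)

```text
time_s: 31.98
tcp_pos: [0.5669, -0.0203, 0.2303]
tcp_rot: [-0.118, 0.993, 0.0, -0.001]
ft_force: [-0.6, -0.1, -2.5]
opening: 0.17
grip_force: 98.8
```

```bash
python3 - <<'E'
from h import *
im=snap('wrist','w14')[:,:,::-1]; s=r.sense(); print(s['time_s'],s['tcp_pos'],np.round(s['ft_force'],1),s['grip_force'])
h=cv2.cvtColor(np.ascontiguousarray(im),cv2.COLOR_BGR2HSV)
# classify along column: ball hue 6..14 sat~115, scoop red hue<5/sat>140
print([(y,*np.median(h[y,274:284],0).astype(int)) for y in range(0,210,4)])
for t in('ball1_center','scoop_lip'):
  for q in r.spot_point('wrist',t)[:5]: print(t,round(q['conf'],2),np.round(q['centre']))
m=((h[...,0]>5)&(h[...,0]<14)&(h[...,1]>95)&(h[...,1]<150)&(h[...,2]>60)).astype(np.uint8); m[:, :230]=0;m[:,330:]=0
n,l,st,c=cv2.connectedComponentsWithStats(m)
for i in range(1,n):
    if st[i,4]>40: print(np.round(c[i]),st[i])
E
```

```text
32.025 [ 0.56678096 -0.02033153  0.23016538] [-0.  -0.1 -2.5] 98.78811434784438
[(0, np.int64(10), np.int64(9), np.int64(109)), (4, np.int64(8), np.int64(9), np.int64(108)), (8, np.int64(10), np.int64(8), np.int64(110)), (12, np.int64(10), np.int64(9), np.int64(110)), (16, np.int64(11), np.int64(9), np.int64(109)), (20, np.int64(9), np.int64(10), np.int64(107)), (24, np.int64(10), np.int64(10), np.int64(105)), (28, np.int64(8), np.int64(10), np.int64(105)), (32, np.int64(8), np.int64(10), np.int64(105)), (36, np.int64(9), np.int64(10), np.int64(104)), (40, np.int64(8), np.int64(10), np.int64(105)), (44, np.int64(8), np.int64(10), np.int64(103)), (48, np.int64(12), np.int64(8), np.int64(101)), (52, np.int64(8), np.int64(9), np.int64(102)), (56, np.int64(8), np.int64(10), np.int64(103)), (60, np.int64(9), np.int64(10), np.int64(103)), (64, np.int64(8), np.int64(10), np.int64(102)), (68, np.int64(108), np.int64(7), np.int64(180)), (72, np.int64(120), np.int64(8), np.int64(95)), (76, np.int64(8), np.int64(33), np.int64(124)), (80, np.int64(9), np.int64(113), np.int64(163)), (84, np.int64
[... 1045 characters left out ...]
4(9), np.int64(117), np.int64(161)), (172, np.int64(9), np.int64(116), np.int64(175)), (176, np.int64(9), np.int64(117), np.int64(184)), (180, np.int64(9), np.int64(116), np.int64(187)), (184, np.int64(10), np.int64(116), np.int64(187)), (188, np.int64(10), np.int64(118), np.int64(183)), (192, np.int64(9), np.int64(118), np.int64(174)), (196, np.int64(9), np.int64(120), np.int64(161)), (200, np.int64(8), np.int64(123), np.int64(136)), (204, np.int64(8), np.int64(123), np.int64(136)), (208, np.int64(4), np.int64(89), np.int64(62))]
ball1_center 0.68 [284. 220.]
scoop_lip 0.61 [274. 122.]
[270.  85.] [259  74  23  22 387]
[275. 165.] [ 255  125   41   83 2374]
[260. 344.] [255 337  11  14 129]
```

Call:
servo_tool(
  moves=[
    {"dx": 0,"dy": 0.004,"dz": -0.003,"spin": 0.05},
    {"dx": -0.001,"dy": 0.012,"dz": -0.004,"spin": 0.13},
    {"dx": -0.002,"dy": 0.024,"dz": -0.005,"spin": 0.23},
    {"dx": -0.003,"dy": 0.039,"dz": -0.005,"spin": 0.33},
    {"dx": -0.004,"dy": 0.056,"dz": -0.005,"spin": 0.43},
    {"dx": -0.005,"dy": 0.074,"dz": -0.005,"spin": 0.53},
    {"dx": -0.006,"dy": 0.092,"dz": -0.005,"spin": 0.63},
    {"dx": -0.008,"dy": 0.11,"dz": -0.005,"spin": 0.73},
    {"dx": -0.009,"dy": 0.128,"dz": -0.005,"spin": 0.83},
    {"dx": -0.01,"dy": 0.146,"dz": -0.005,"spin": 0.93},
    {"dx": -0.011,"dy": 0.163,"dz": -0.005,"spin": 1.03},
    {"dx": -0.012,"dy": 0.178,"dz": -0.005,"spin": 1.13},
    {"dx": -0.013,"dy": 0.19,"dz": -0.005,"spin": 1.23},
    {"dx": -0.014,"dy": 0.2,"dz": -0.005,"spin": 1.32},
    {"dx": -0.014,"dy": 0.207,"dz": -0.005,"spin": 1.4},
    {"dx": -0.015,"dy": 0.211,"dz": -0.005,"spin": 1.44},
    {"dx": -0.015,"dy": 0.213,"dz": -0.005,"spin": 1.459},
    {"dx": -0.015,"dy": 0.213,"dz": -0.005,"spin": 1.459},
  ],
)

```text
time_s: 34.38
tcp_pos: [0.5317, 0.1902, 0.2364]
tcp_rot: [0.573, 0.819, -0.0, -0.0]
ft_force: [-0.0, 0.2, -2.8]
opening: 0.164
grip_force: 98.8
```

```bash
cat > st.py <<'E'
from look import *
import sys
im,h,s=look(sys.argv[1])
print([(y,*[int(v) for v in np.median(h[y,270:282],0)]) for y in range(100,210,5)])
z=s['tcp_pos'][2]; M=R.from_quat(s['tcp_rot']).as_matrix()
for t,zz in(('housing_rim',.131),('reader_eye',.048),('housing_mark',.106)):
  for q in r.spot_point('wrist',t)[:1]:
    P=at('wrist',q['centre'],zz); print(t,round(q['conf'],2),np.round(q['centre']),P,'tool',np.round(M.T@(P-s['tcp_pos']),3))
snap('scene',sys.argv[1]+'s'); snap('side',sys.argv[1]+'e')
for c in('scene','side'):
    for t,zz in(('scoop_lip',z-.0896),('scoop_grip',z),('scoop',z-.09),('housing_rim',.131)): spot(c,t,zz,1)
for q in r.spot_point('scene','ball1_center')[:5]: print(q)
print(np.degrees(np.arctan2(M[1,0],M[0,0])),s['ft_force'])
E
python3 st.py w15
```

```text
34.425 [0.53179164 0.19006375 0.23653534] [ 0.1  0.3 -2.7] 98.76691238139756
0.69 [279. 221.] tool [-0.004  0.     0.074]
0.97 [275. 122.] tool [ 0.068 -0.002  0.074]
[(100, 8, 9, 136), (105, 7, 9, 137), (110, 10, 11, 138), (115, 10, 11, 137), (120, 10, 9, 138), (125, 4, 130, 147), (130, 9, 119, 155), (135, 9, 119, 163), (140, 9, 118, 172), (145, 9, 119, 169), (150, 9, 120, 168), (155, 9, 121, 155), (160, 8, 122, 130), (165, 9, 124, 135), (170, 9, 122, 156), (175, 9, 120, 171), (180, 9, 119, 177), (185, 9, 120, 177), (190, 9, 120, 171), (195, 9, 123, 159), (200, 8, 126, 128), (205, 9, 125, 138)]
scene scoop_lip 0.89 [370. 231.] [0.509 0.251 0.147]
scene scoop_grip 0.92 [347. 208.] [0.522 0.182 0.237]
scene scoop 0.66 [344. 226.] [0.503 0.182 0.147]
scene housing_rim 0.92 [408. 230.] [0.471 0.35  0.131]
side scoop_lip 0.55 [194. 252.] [0.502 0.254 0.147]
side scoop_grip 0.92 [197. 196.] [0.537 0.185 0.237]
side scoop 0.78 [203. 233.] [0.521 0.203 0.147]
side housing_rim 0.95 [174. 294.] [0.477 0.347 0.131]
{'centre': [347.0, 233.0], 'conf': 0.48}
{'centre': [346.0, 234.5], 'conf': 0.4}
{'centre': [360.6, 231.5], 'conf': 0.26}
{'centre': [341.3, 226.9], 'conf': 0.24}
110.02143559401256 [ 0.13813949  0.30701415 -2.72293885]
```

Call:
servo_tool(
  moves=[
    {"dx": 0.004,"dy": 0,"dz": 0.003,"spin": 0},
    {"dx": 0.034,"dy": 0,"dz": 0.003,"spin": 0},
    {"dx": 0.082,"dy": 0,"dz": 0.003,"spin": 0},
    {"dx": 0.082,"dy": 0,"dz": 0.003,"spin": 0},
    {"dx": 0.082,"dy": 0,"dz": 0.003,"spin": 0},
    {"dx": 0.082,"dy": 0,"dz": 0.003,"spin": 0},
  ],
)

```text
time_s: 35.98
tcp_pos: [0.5041, 0.2665, 0.2338]
tcp_rot: [0.574, 0.819, -0.0, 0.0]
ft_force: [0.6, -0.9, -1.5]
opening: 0.17
grip_force: 98.8
```

```bash
python3 st.py w16
```

```text
36.025 [0.50417392 0.26647886 0.23388888] [ 0.3  0.5 -2.1] 98.77703184261918
0.68 [281. 148.] tool [0.05  0.002 0.074]
[(100, 9, 117, 175), (105, 9, 118, 170), (110, 9, 119, 160), (115, 9, 119, 139), (120, 11, 41, 129), (125, 1, 153, 181), (130, 9, 122, 148), (135, 9, 120, 165), (140, 9, 119, 175), (145, 9, 119, 176), (150, 9, 121, 172), (155, 9, 121, 164), (160, 9, 122, 150), (165, 6, 135, 121), (170, 1, 166, 169), (175, 1, 166, 180), (180, 1, 167, 179), (185, 1, 167, 179), (190, 1, 168, 178), (195, 1, 166, 178), (200, 1, 168, 178), (205, 1, 167, 177)]
housing_rim 0.96 [277.  92.] [0.47130659 0.35237897 0.131     ] tool [ 0.092 -0.002  0.103]
reader_eye 0.75 [326.  57.] [0.50286657 0.41216816 0.048     ] tool [0.137 0.048 0.186]
housing_mark 0.92 [307.  73.] [0.48926418 0.37896041 0.106     ] tool [0.111 0.024 0.128]
scene scoop_lip 0.82 [403. 228.] [0.479 0.333 0.144]
scene scoop_grip 0.77 [380. 207.] [0.502 0.26  0.234]
scene scoop 0.72 [377. 232.] [0.505 0.268 0.144]
scene housing_rim 0.72 [408. 233.] [0.484 0.35  0.131]
side scoop_lip 0.9 [179. 283.] [0.477 0.329 0.144]
side scoop_grip 0.55 [182. 222.] [0.514 0.258 0.234]
side housing_rim 0.91 [174. 294.] [0.475 0.348 0.131]
109.92805407263742 [ 0.29812482  0.48807987 -2.1336157 ]
```

Call:
servo_tool(
  moves=[
    {"dx": -0.003,"dy": 0,"dz": 0,"spin": 0},
    {"dx": -0.01,"dy": 0,"dz": 0,"spin": 0},
    {"dx": -0.02,"dy": 0,"dz": 0,"spin": 0},
    {"dx": -0.033,"dy": 0,"dz": 0,"spin": 0},
    {"dx": -0.047,"dy": 0,"dz": 0,"spin": 0},
    {"dx": -0.062,"dy": 0,"dz": 0,"spin": 0},
    {"dx": -0.076,"dy": 0,"dz": 0,"spin": 0},
    {"dx": -0.087,"dy": 0,"dz": 0,"spin": 0},
    {"dx": -0.094,"dy": 0,"dz": 0,"spin": 0},
    {"dx": -0.096,"dy": 0,"dz": 0,"spin": 0},
    {"dx": -0.096,"dy": 0,"dz": 0,"spin": 0},
    {"dx": -0.06,"dy": 0,"dz": 0,"spin": 0},
    {"dx": 0.0,"dy": 0,"dz": 0,"spin": 0},
    {"dx": 0.0,"dy": 0,"dz": 0,"spin": 0},
    {"dx": 0.0,"dy": 0,"dz": 0,"spin": 0},
    {"dx": 0.0,"dy": 0,"dz": 0,"spin": 0},
  ],
)

```text
time_s: 38.83
tcp_pos: [0.5041, 0.2665, 0.2338]
tcp_rot: [0.574, 0.819, -0.0, 0.0]
ft_force: [1.5, 0.1, -2.1]
opening: 0.164
grip_force: 98.9
```

```bash
python3 st.py w17
```

```text
38.875 [0.50417705 0.26641002 0.23387817] [ 1.  -0.8 -2.3] 98.89885655895341
0.69 [268. 108.] tool [ 0.078 -0.007  0.074]
0.63 [274. 122.] tool [ 0.068 -0.003  0.074]
[(100, 29, 10, 144), (105, 8, 101, 113), (110, 8, 117, 109), (115, 8, 100, 116), (120, 43, 7, 151), (125, 1, 155, 184), (130, 1, 159, 185), (135, 1, 159, 181), (140, 1, 163, 181), (145, 1, 164, 181), (150, 1, 164, 181), (155, 1, 165, 181), (160, 1, 165, 180), (165, 1, 166, 180), (170, 1, 166, 180), (175, 1, 166, 180), (180, 1, 166, 180), (185, 1, 167, 180), (190, 0, 167, 179), (195, 1, 168, 178), (200, 1, 167, 178), (205, 1, 168, 178)]
housing_rim 0.94 [275.  94.] [0.47063534 0.34985545 0.131     ] tool [ 0.09  -0.003  0.103]
reader_eye 0.64 [325.  61.] [0.50360828 0.40711926 0.048     ] tool [0.133 0.047 0.186]
housing_mark 0.56 [308.  73.] [0.48935662 0.3791842  0.106     ] tool [0.111 0.024 0.128]
scene scoop_lip 0.73 [400. 228.] [0.48  0.325 0.144]
scene scoop_grip 0.74 [379. 207.] [0.504 0.258 0.234]
scene scoop 0.83 [377. 228.] [0.492 0.269 0.144]
scene housing_rim 0.77 [409. 232.] [0.479 0.351 0.131]
side scoop_lip 0.71 [178. 287.] [0.472 0.337 0.144]
side scoop 0.72 [188. 260.] [0.499 0.276 0.144]
side housing_rim 0.72 [174. 294.] [0.476 0.348 0.131]
109.92320614297984 [ 0.96420515 -0.75251317 -2.33342551]
```

```bash
python3 - <<'E'
from h import *
for n,c in(('w17','wrist'),('w17s','scene'),('w17e','side')):
    im=cv2.imread(f'pics/{n}.png'); h=cv2.cvtColor(im,cv2.COLOR_BGR2HSV)
    m=((h[...,0]>5)&(h[...,0]<13)&(h[...,1]>95)&(h[...,1]<190)&(h[...,2]>50)).astype(np.uint8)
    k,l,s,ce=cv2.connectedComponentsWithStats(m)
    print(n,[(s[i].tolist(),np.round(at(c,ce[i],.03),3).tolist()) for i in range(1,k) if 12<s[i,4]<3000])
im=cv2.imread('pics/w17.png'); h=cv2.cvtColor(im,cv2.COLOR_BGR2HSV)
for y in range(76,122,3): print(y,''.join('O' if 5<a<13 and b>90 else ('r' if b>140 else '.') for a,b in h[y,240:316:2,:2].astype(int)))
for y in range(195,330,6): print(y,''.join('O' if 5<a<13 and b>90 else ('r' if b>110 else '.') for a,b in h[y,240:316:2,:2].astype(int)))
E
```

```text
w17 [([307, 19, 59, 61, 1271], [0.512, 0.426, 0.03]), ([327, 37, 7, 7, 18], [0.501, 0.437, 0.03]), ([267, 75, 22, 23, 399], [0.466, 0.367, 0.03]), ([253, 97, 23, 22, 403], [0.46, 0.34, 0.03]), ([278, 102, 23, 21, 395], [0.488, 0.344, 0.03]), ([434, 284, 83, 64, 2214], [0.848, 0.185, 0.03]), ([498, 288, 52, 67, 641], [0.983, 0.193, 0.03])]
w17s [([199, 7, 27, 32, 633], [-0.954, -0.644, 0.03]), ([25, 25, 9, 6, 14], [-0.705, -1.617, 0.03]), ([1, 38, 6, 8, 19], [-0.538, -1.65, 0.03]), ([21, 39, 19, 17, 75], [-0.508, -1.484, 0.03]), ([14, 45, 6, 8, 16], [-0.486, -1.538, 0.03]), ([134, 45, 8, 4, 15], [-0.6, -0.935, 0.03]), ([3, 47, 8, 8, 26], [-0.447, -1.571, 0.03]), ([54, 51, 12, 9, 20], [-0.444, -1.274, 0.03]), ([127, 50, 10, 10, 24], [-0.525, -0.93, 0.03]), ([547, 54, 13, 12, 36], [-0.806, 1.082, 0.03]), ([124, 61, 7, 6, 14], [-0.429, -0.908, 0.03]), ([116, 62, 9, 8, 23], [-0.406, -0.934, 0.03]), ([107, 69, 13, 10, 36], [-0.325, -0.927, 0.03]), ([81, 73, 9, 5, 13], [-0.291, -1.051, 0.03]), ([554, 72, 6, 8, 13], [-0.657, 1.063, 0.03]), ([533, 76, 6, 6, 13], [-0.603, 0.958, 0.03]), ([541,
[... 1866 characters left out ...]
...rrrr.....
237 .......rrr...................rrrr.....
243 ........rr...................rrrr.....
249 ......................................
255 ......................................
261 ......................................
267 ......................................
273 ......................................
279 ......................................
285 ......................................
291 ......................................
297 ......................................
303 ......................................
309 ......................................
315 ......................................
321 ......................................
327 ......................................
```

Call:
servo_tool(
  moves=[
    {"dx": -0.03,"dy": 0,"dz": -0.02,"spin": 0},
    {"dx": -0.08,"dy": 0,"dz": -0.046,"spin": 0},
    {"dx": -0.13,"dy": -0.02,"dz": -0.046,"spin": -0.15},
    {"dx": -0.18,"dy": -0.05,"dz": -0.046,"spin": -0.32},
    {"dx": -0.23,"dy": -0.08,"dz": -0.046,"spin": -0.49},
    {"dx": -0.28,"dy": -0.11,"dz": -0.046,"spin": -0.66},
    {"dx": -0.33,"dy": -0.14,"dz": -0.046,"spin": -0.83},
    {"dx": -0.38,"dy": -0.17,"dz": -0.046,"spin": -1.0},
    {"dx": -0.43,"dy": -0.2,"dz": -0.046,"spin": -1.17},
    {"dx": -0.48,"dy": -0.23,"dz": -0.046,"spin": -1.34},
    {"dx": -0.52,"dy": -0.255,"dz": -0.046,"spin": -1.51},
    {"dx": -0.545,"dy": -0.27,"dz": -0.046,"spin": -1.68},
    {"dx": -0.553,"dy": -0.272,"dz": -0.046,"spin": -1.83},
    {"dx": -0.553,"dy": -0.272,"dz": -0.046,"spin": -1.93},
    {"dx": -0.553,"dy": -0.272,"dz": -0.046,"spin": -1.93},
    {"dx": -0.553,"dy": -0.272,"dz": -0.046,"spin": -1.93},
  ],
)

```text
time_s: 41.68
tcp_pos: [0.4374, -0.3453, 0.2799]
tcp_rot: [-0.346, 0.938, -0.0, 0.0]
ft_force: [0.2, -0.9, -0.9]
opening: 0.166
grip_force: 98.9
```

```bash
python3 - <<'E'
from h import *
snap('wrist','w18'); s=r.sense(); z=s['tcp_pos'][2]; print(s['time_s'],s['tcp_pos'],s['ft_force'])
M=R.from_quat(s['tcp_rot']).as_matrix(); print(np.degrees(np.arctan2(M[1,0],M[0,0]))%360)
spot('wrist','mat',.004,3); spot('wrist','scoop_lip',z-.09,1)
snap('side','e18'); snap('scene','s18')
for c in('side','scene'):
  spot(c,'mat',.004,3)
  for t,zz in(('scoop_lip',z-.0896),('scoop_grip',z)): spot(c,t,zz,1)
go([.437,-.347,.1],130.5)
E
```

```text
41.725 [ 0.43742915 -0.34521639  0.27987795] [-1.62952729  0.42896436 -1.32513724]
220.5236208178353
wrist mat 0.68 [402.  37.] [ 0.182 -0.34   0.004]
wrist mat 0.58 [164. 238.] [ 0.623 -0.409  0.004]
wrist scoop_lip 0.73 [275. 126.] [ 0.391 -0.388  0.19 ]
side mat 0.63 [337. 167.] [ 0.436 -0.341  0.004]
side mat 0.63 [412. 195.] [ 0.185 -0.342  0.004]
side mat 0.56 [297. 141.] [ 0.617 -0.398  0.004]
side scoop_lip 0.97 [366. 117.] [ 0.381 -0.371  0.19 ]
side scoop_grip 0.65 [349.  85.] [ 0.443 -0.356  0.28 ]
scene mat 0.96 [200. 165.] [ 0.186 -0.34   0.004]
scene mat 0.91 [126. 262.] [ 0.625 -0.412  0.004]
scene mat 0.61 [174. 212.] [ 0.419 -0.348  0.004]
scene scoop_lip 0.78 [151. 157.] [ 0.378 -0.393  0.19 ]
scene scoop_grip 0.84 [148. 146.] [ 0.435 -0.351  0.28 ]
shift [ 0.0013 -0.001   0.1798] ty 130.6 j6 -78.9 spin 0.001 rows 2.8771302589284145
```

Call:
servo_tool(
  moves=[
    {"dx": 0,"dy": 0,"dz": 0.05,"spin": 0},
    {"dx": 0,"dy": 0,"dz": 0.1,"spin": 0},
    {"dx": 0,"dy": 0,"dz": 0.145,"spin": 0},
    {"dx": 0,"dy": 0,"dz": 0.17,"spin": 0},
    {"dx": 0,"dy": 0,"dz": 0.18,"spin": 0},
    {"dx": 0,"dy": 0,"dz": 0.183,"spin": 0},
    {"dx": 0,"dy": 0,"dz": 0.185,"spin": 0},
    {"dx": 0,"dy": 0,"dz": 0.186,"spin": 0},
    {"dx": 0,"dy": 0,"dz": 0.186,"spin": 0},
  ],
)

```text
time_s: 43.35
tcp_pos: [0.4389, -0.3456, 0.0964]
tcp_rot: [-0.347, 0.938, -0.001, 0.002]
ft_force: [0.7, 4.0, 6.4]
opening: 0.17
grip_force: 99.8
```

Call:
servo_tool(
  grip_force=20,
  moves=[
    {"dx": 0,"dy": 0,"dz": 0.001,"spin": 0},
    {"dx": 0,"dy": 0,"dz": 0.002,"spin": 0},
    {"dx": 0,"dy": 0,"dz": 0.002,"spin": 0},
    {"dx": 0,"dy": 0,"dz": 0.001,"spin": 0},
  ],
)

```text
time_s: 43.85
tcp_pos: [0.4393, -0.3455, 0.0962]
tcp_rot: [-0.347, 0.938, -0.002, 0.002]
ft_force: [0.9, 4.9, 7.6]
opening: 0.17
grip_force: 99.9
```

Call:
servo_tool(
  gripper=0.045,
  moves=[
    {"dx": 0,"dy": 0,"dz": 0,"spin": 0},
    {"dx": 0,"dy": 0,"dz": 0,"spin": 0},
    {"dx": 0,"dy": 0,"dz": 0,"spin": 0},
    {"dx": 0,"dy": 0,"dz": 0,"spin": 0},
    {"dx": 0,"dy": 0,"dz": -0.02,"spin": 0},
    {"dx": 0,"dy": 0,"dz": -0.06,"spin": 0},
    {"dx": 0,"dy": 0,"dz": -0.12,"spin": 0},
    {"dx": -0.06,"dy": 0,"dz": -0.17,"spin": 0},
    {"dx": -0.06,"dy": 0,"dz": -0.17,"spin": 0},
    {"dx": -0.06,"dy": 0,"dz": -0.17,"spin": 0},
  ],
)

```text
time_s: 45.1
tcp_pos: [0.4834, -0.3061, 0.2625]
tcp_rot: [-0.347, 0.938, -0.0, -0.0]
ft_force: [0.2, 0.4, 0.5]
opening: 0.529
grip_force: 0.0
```

```bash
python3 - <<'E'
from h import *
im=snap('wrist','w19')[:,:,::-1]; s=r.sense(); print(s['time_s'],s['tcp_pos'],s['opening'],s['ft_force'])
for t,z in dict(mat=.004,scoop=.004,scoop_grip=.1,scoop_lip=.004).items(): spot('wrist',t,z,2)
o=r.outline_of('wrist','scoop')[0]; m=o['pixels']; print(o['conf'],o['box'])
h=cv2.cvtColor(np.ascontiguousarray(im),cv2.COLOR_BGR2HSV)
dark=m&(h[...,1]<=120)&(h[...,2]<70); ys,xs=np.nonzero(dark); P=np.array([at('wrist',q,.112)[:2] for q in list(zip(xs,ys))[::3]])
print('bar',cv2.minAreaRect(P.astype(np.float32)))
snap('scene','s19'); snap('side','e19')
for c in('scene','side'):
  for t,z in dict(scoop=.004,scoop_grip=.1,scoop_lip=.004,housing=.006,housing_rim=.131,housing_mark=.106,reader_eye=.048).items(): spot(c,t,z,1)
E
```

```text
45.15 [ 0.48259453 -0.30636146  0.26148299] 0.5253648830953516 [-0.01614275  0.3733976  -0.44254105]
wrist mat 0.93 [158. 201.] [ 0.618 -0.407  0.004]
wrist scoop 0.59 [278. 117.] [ 0.428 -0.352  0.004]
wrist scoop_grip 0.71 [280. 133.] [ 0.439 -0.341  0.1  ]
wrist scoop_lip 0.79 [278.  71.] [ 0.383 -0.391  0.004]
0.65 [261.1, 70.3, 295.6, 189.3]
bar ((0.4519325792789459, -0.3352504372596741), (0.08097909390926361, 0.016010712832212448), 39.14896774291992)
scene scoop 0.65 [171. 213.] [ 0.424 -0.356  0.004]
scene scoop_grip 0.97 [161. 196.] [ 0.442 -0.356  0.1  ]
scene scoop_lip 0.65 [167. 205.] [ 0.393 -0.383  0.004]
scene housing 0.66 [397. 260.] [0.48  0.347 0.006]
scene housing_mark 0.59 [417. 242.] [0.49  0.379 0.106]
scene reader_eye 0.75 [423. 258.] [0.493 0.408 0.048]
side scoop 0.87 [337. 166.] [ 0.437 -0.345  0.004]
side scoop_grip 0.8 [340. 140.] [ 0.441 -0.352  0.1  ]
side scoop_lip 0.84 [359. 162.] [ 0.386 -0.405  0.004]
side housing 0.79 [186. 327.] [0.471 0.349 0.006]
side housing_rim 0.76 [175. 296.] [0.472 0.349 0.131]
side housing_mark 0.58 [282. 216.] [0.421 0.028 0.106]
side reader_eye 0.76 [151. 332.] [0.503 0.409 0.048]
```

```bash
python3 -c "
from plant import r
print(r.hand_in())"
```

```text
the job is handed in; nothing more can be done
None
```

The job is handed in at about 45 s of the 72 s limit. By my last camera checks, the housing is centred on its dock with its stripe facing the reader. Three balls are in the housing and the fourth is still in the tray. The scoop stands upright and released near the middle of its mat; the judge's verdict was not shown to me.

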